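Put the scoring-saw set-up kit back into its fitted tray

TASK

The scoring saw is set up; before it is started, put the four loose parts of the set-up kit back into the wooden kit tray, each fully seated and upright in the nest made for it (blade flange flat between the four pins, star knob head down in the round pocket, dial gauge by its foot in the larger oblong pocket, T-bolt by its head in the smaller one), so that nothing is missing. Keep the dial gauge upright all the time and set it down rather than letting it drop, and leave the wax tin and the screw jar standing where they are.

Things in the scene. Friction and masses are not known exactly. Their poses are not given: they have to be found in the camera images.
- flange: Bare-steel blade flange, a plain round disc 66 mm in diameter and 13 mm high with a hole in the middle, lying flat. Origin: centre of its underside, z up. Grasp it across the rim, fingertips close to the table.
- star_knob: Black five-lobed star knob standing on its head, steel stud up: head 48 (x) x 46 (y) mm, 20 mm high; stud 10 mm thick, top at 62 mm. Origin: centre of the head's underside, z up; stud 2 mm towards +y. A lobe points to -y, a flat between two lobes faces +y: it grips well closing along y. Hold the head above its lowest 7 mm, which enter the nest.
- dial_gauge: Dial gauge: round black bezel (48 mm diameter, 18 mm thick along x, centre at y 6, z 28 mm) on a flat steel foot 30 (x) x 50 (y) mm, 6 mm high; 70 mm high in all. Origin: on the underside, z up; the middle of the foot lies at y = +5 mm; a plunger sticks out to y = -30 mm. Grasp the bezel across its thickness, closing along x.
- t_bolt: Steel T-slot bolt standing on its oblong head (14 mm in x, 30 mm in y, 8 mm high), 58 mm high, with a wing nut: round hub 16 mm in diameter from 31 to 40 mm height, wings 34 mm in y and 4 mm thick from 36 to 49 mm. Origin: centre of its underside, z up. Grasp the hub closing along x.
- flange_nest: Nest of the flange: flat top (the seat, 17 mm above the origin), four dowel pins (8 mm thick, 12 mm tall) 30 mm from its centre in x and y; the flange lies between with 6 mm play; fingers fit in. Origin: centre of its underside, 5 mm above the table; z up, x across the row, y along it. One of four fixed 90 mm square nests, 94 mm apart in a row in a wooden tray (rim 20 mm high), in any order.
- knob_nest: Nest of the star knob: round pocket 60 mm in diameter, 7 mm deep; its dark floor (the seat) is 10 mm above the origin. Origin: centre of its underside, 5 mm above the table; z up, x across the row, y along it. One of four fixed 90 mm square nests, 94 mm apart in a row in a wooden tray (rim 20 mm high), in any order.
- gauge_nest: Nest of the dial gauge's foot: the larger oblong pocket, 42 (x) x 62 (y) mm, 7 mm deep; its dark floor (the seat) is 10 mm above the origin; long side of the part along y, either way round. Origin: centre of its underside, 5 mm above the table; z up, x across the row, y along it. One of four fixed 90 mm square nests, 94 mm apart in a row in a wooden tray (rim 20 mm high), in any order.
- bolt_nest: Nest of the T-bolt's oblong head: the smaller oblong pocket, 26 (x) x 42 (y) mm, 7 mm deep; its dark floor (the seat) is 10 mm above the origin; long side of the part along y, either way round. Origin: centre of its underside, 5 mm above the table; z up, x across the row, y along it. One of four fixed 90 mm square nests, 94 mm apart in a row in a wooden tray (rim 20 mm high), in any order.
- grease_tin: Blue round tin, 69 mm in diameter, 47 mm high; not part of the kit, leave it standing. Origin: centre of its underside.
- screw_jar: Jar with a black lid, 61 mm in diameter, 86 mm high; not part of the kit, leave it standing. Origin: centre of its underside.
Mind the look-alikes: they are no part of the job. Leave any pink or turquoise look-alike of the star_knob alone.

How it is judged:
By the outcome, as a careful person would: the job done as asked, in the order asked, and still so for the second after the job is handed in, with the robot touching nothing.
It also fails if it takes over 96 s, if anything falls off the work surface, if the arm or the gripper's body presses on something with over 40 N, if the wrist force passes 120 N, or if a joint passes its speed limit or range.

ROBOT

A 7-joint arm with a two-finger parallel gripper is mounted at the origin on a cart in front of the work surface, level with it; the furniture and walls round the work are solid. World frame = base frame: x ahead of the robot, y to its left, z up, the work surface at z = 0. Lengths are in m, angles in rad, forces in N, time in s.
With the tool pointing down it reaches from about 0.4 to 0.85 m from the base axis. Payload 10.4 kg.
Tool frame: the origin (TCP) lies midway between the tips of the shut fingers; the grasp point (between the pads) lies 19 mm behind it; z points along the fingers, y is the line along which they close (so a half turn about z gives the same grasp; the last joint's range is limited). The gripper opens to 87 mm and grips with 3 to 60 N. Pads are 19 mm wide; open, the fingers measure 117 mm over their backs; the gripper's body (75 mm by 190 mm) begins 51 mm behind the grasp point.
Start: joints at [-1.284, 0.332, -0.065, 1.46, 0.022, 1.35, -0.088], TCP at [0.191, 0.595, 0.193] pointing down, gripper open.
Joint ranges: [-2.6, 2.6], [-0.5, 2.12], [-1.47, 1.34], [0.16, 2.42], [-1.27, 4.41], [0.06, 2.06], [-2.6, 2.6]. Speed limits (rad/s): [2.22, 2.22, 2.79, 2.79, 3.14, 3.14, 3.14].

INTERFACE

Orientations are given as a unit quaternion [x, y, z, w].
In Python, from bench import sensors, eyes, order gives the robot as it stands.
- The arm moves only by the tool arm_command, never from a script. Its argument "steps" is a list of rows, each an object with "rot": the turn, a rotation vector about the world's x, y, z in degrees, a list of three; "slide": the shift along the world's x, y, z in m, a list of three; "grip": the opening, from 0 (shut) to 1 (fully open). A call has exactly 8 rows; each row shifts and turns the commanded pose from where the row before left it; what a row does not reach is not made up. A row lasts 1/8 s, in which the tool goes at most 62.5 mm and 10.7 degrees, less where a joint would pass 70% of its speed; a pose out of reach is approached as far as the arm can. A call with a gripper value outside its range is refused whole. The fingers move at their own pace and stop on an object; "newtons" is the grip in N (left out, the last holds). Time passes only in rows, so rows that do not move let the fingers close, or fill a call up. It gives the time, the measured TCP pose, the force, the opening and the grip force at its end, in the units of the state.
- sensors.read_state(): the state, without advancing time (a new reading comes with each control period).
- eyes.camera(name): name is "scene" or "side" or "wrist"; returns a dict with "pixels" (480x640x3 uint8, red, green, blue), "intrinsics" (3x3 intrinsics, pixels), "pose" (4x4, takes a point from camera to world coordinates). Camera axes: x right, y down, z forward; pixel columns grow to the right and rows downward; lengths in m; the calibration is good to about 2 mm. A picture is of the moment at which its call begins. There is no depth.
- order.close_job(): hands the job in; it is judged then, once.
Trained networks look in a picture, given as the dict that the camera call returned (one of the last four; its "shot" number tells which), for a name from the list of things; names that differ only in an ending like _2 or _b are one class to them, and where a whole thing is asked for, a point or a joint stands for the part that bears it (a point fixed in the world has none). Each returns a list of dicts, best first, with "conf" (0 to 1); they miss things now and then, are a little off and sometimes report something else, mostly with a low value. They report only what shows in the picture. A call takes as long as a camera call. They do not tell look-alikes from the thing itself.
- eyes.look_for(name, picture): "bbox" ([left, top, right, bottom] in pixels, round what is visible of it).
The state is a dict: "time": time; "joint_positions": joint angles; "joint_vel": joint speeds; "joint_torque": joint torques, N m; "ee_pos": TCP position; "eef_rot": TCP orientation; "ft_force": force on the tool from outside, world axes, zero at the start; "torque": the same for the moment, N m; "width": finger opening in m; "grip_force": force on a finger pad.
Only numpy, scipy, OpenCV 4.12 (cv2) and the standard library are available. Lean on these libraries where they do the work, as an engineer would, in place of code of your own. Each camera call takes 0.05 s, during which the arm holds its last target. There are 200 camera calls.

## Working session

There is one attempt and no reset: what is moved stays moved. The work goes in short steps, Python scripts to look and compute and a tool call to move; the robot and the scene stay as the last step left them, time stands still between calls to the robot, and variables do not carry over. Pictures are saved under pics/ and viewed, at most 14 in all, crops included, and the job is handed in when it is done.

Besides the shell and the picture viewer there is one more tool, called after "Emit:" as a command line: name --argument value ..., lists and objects as JSON in quotes. arm_command: Moves the arm, as the interface text tells. Its arguments: {"type":"object","properties":{"steps":{"type":"array","items":{"type":"object","properties":{"rot":{"type":"array","items":{"type":"number"}},"slide":{"type":"array","items":{"type":"number"}},"grip":{"type":"number"}}}},"newtons":{"type":"number"}},"required":["steps"]}

```bash
mkdir -p pics
cat > h.py <<'E'
import numpy as np, cv2
from bench import sensors, eyes, order
def shot(n,f=None):
    p=eyes.camera(n)
    if f: cv2.imwrite(f'pics/{f}.png',p['pixels'][:,:,::-1])
    return p
def ray(p,u,v,z):
    d=np.linalg.inv(p['intrinsics'])@[u,v,1]; T=np.array(p['pose']); d=T[:3,:3]@d; o=T[:3,3]
    return o+d*(z-o[2])/d[2]
def proj(p,X):
    T=np.array(p['pose']); c=T[:3,:3].T@(np.array(X)-T[:3,3]); q=p['intrinsics']@c; return q[:2]/q[2]
E
python3 - <<'E'
from h import *
s=sensors.read_state(); print(s['time'],s['ee_pos'],s['eef_rot'],s['width'])
names="flange star_knob dial_gauge t_bolt flange_nest knob_nest gauge_nest bolt_nest grease_tin screw_jar".split()
for c in ['scene','side']:
    p=shot(c,c+'0'); print(c,np.round(p['pose'],3).tolist())
    for n in names:
        for r in eyes.look_for(n,p)[:3]:
            b=r['bbox']; g=ray(p,(b[0]+b[2])/2,(b[1]+b[3])/2,.02)
            print(n,round(r['conf'],2),np.round(b),np.round(g,3))
E
```

```text
0.0 [0.19042683 0.5948456  0.19227028] [ 1.54267316e-01  9.88028904e-01 -6.89738725e-04 -6.07882020e-05] 0.08687795849885031
scene [[-0.62, 0.603, -0.501, 1.157], [0.784, 0.468, -0.408, 0.571], [-0.012, -0.646, -0.763, 1.062], [0.0, 0.0, 0.0, 1.0]]
flange 0.93 [315. 230. 347. 258.] [0.483 0.04  0.02 ]
star_knob 0.94 [434. 289. 456. 312.] [0.456 0.333 0.02 ]
star_knob 0.8 [394. 232. 410. 255.] [0.38  0.172 0.02 ]
star_knob 0.75 [468. 246. 489. 271.] [0.31  0.334 0.02 ]
dial_gauge 0.58 [371. 259. 395. 283.] [0.473 0.181 0.02 ]
t_bolt 0.46 [275. 202. 285. 214.] [ 0.469 -0.13   0.02 ]
flange_nest 0.83 [272. 267. 328. 318.] [0.632 0.072 0.02 ]
knob_nest 0.82 [310. 289. 365. 334.] [0.621 0.167 0.02 ]
gauge_nest 0.82 [239. 253. 296. 297.] [ 0.641 -0.016  0.02 ]
bolt_nest 0.82 [207. 236. 258. 276.] [ 0.651 -0.117  0.02 ]
grease_tin 0.75 [268. 149. 292. 179.] [ 0.349 -0.236  0.02 ]
screw_jar 0.91 [199. 167. 226. 203.] [ 0.515 -0.323  0.02 ]
side [[0.953, -0.168, 0.254, 0.209], [-0.304, -0.564, 0.768, -0.802], [0.014, -0.808, -0.589, 0.689], [0.0, 0.0, 0.0, 1.0]]
flange 0.56 [303. 243. 331. 264.] [0.474 0.007 0.02 ]
star_knob 0.66 [302. 170. 318. 194.] [0.557 0.339 0.02 ]
star_knob 0.66 [219. 184. 233. 203.] [0.311 0.342 0.02 ]
star_knob 0.49 [270. 179. 282. 197.] [0.453 0.332 0.02 ]
dial_gauge 0.55 [287. 201. 308. 225.] [0.477 0.189 0.02 ]
flange_nest 0.8 [344. 215. 390. 245.] [0.625 0.063 0.02 ]
knob_nest 0.77 [333. 200. 373. 224.] [0.621 0.15  0.02 ]
bolt_nest 0.55 [381. 257. 424. 285.] [ 0.64  -0.109  0.02 ]
grease_tin 0.77 [272. 318. 311. 346.] [ 0.353 -0.212  0.02 ]
```

Run:
```python
import cv2
a=cv2.imread('pics/scene0.png')[120:380,150:550]; cv2.imwrite('pics/sc.png',cv2.resize(a,(800,520),interpolation=cv2.INTER_CUBIC))
a=cv2.imread('pics/side0.png')[140:380,180:460]; cv2.imwrite('pics/si.png',cv2.resize(a,(700,600),interpolation=cv2.INTER_CUBIC))
```

```text
(no output)
```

View pics/sc.png

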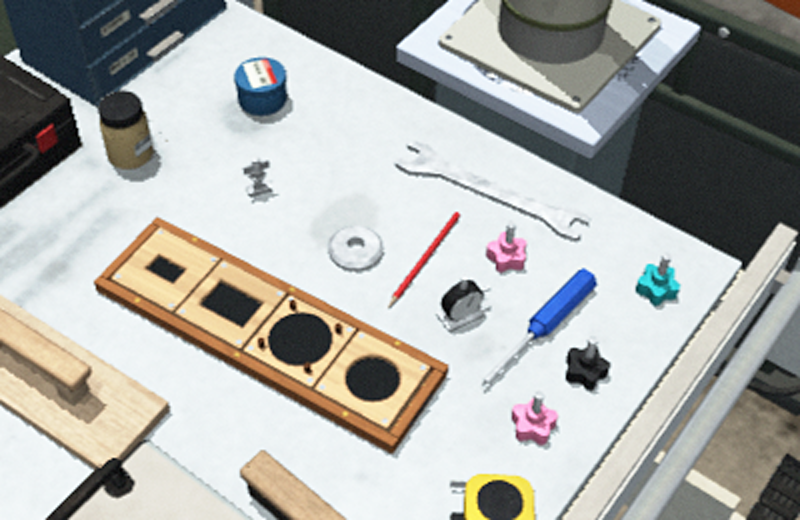

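View pics/si.png

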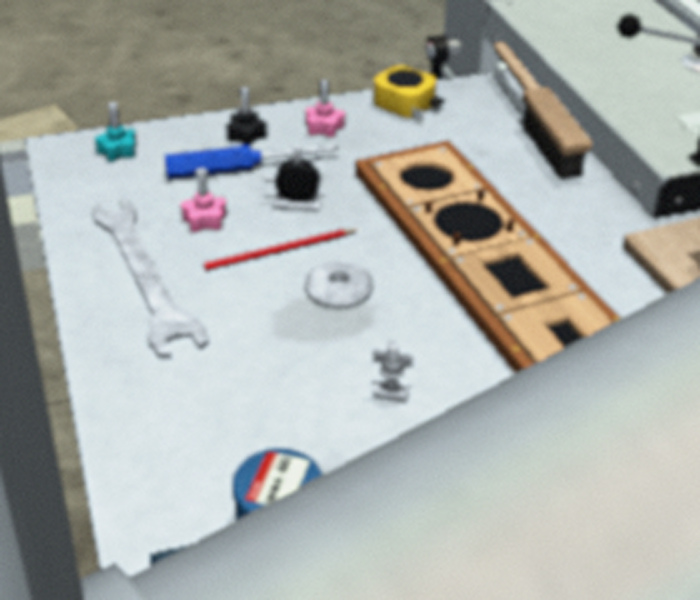

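The scene crop shows the black knob at full-image pixel (443,302), gauge (383,271), flange (328,244), T-bolt (279,210). The nests in the row run bolt, gauge, flange, knob. The flange appears detached from a grey spot, so I'll triangulate it.

Run:
```python
from h import *
from scipy.spatial.transform import Rotation as R
s=sensors.read_state(); p=shot('wrist')
Rt=R.from_quat(s['eef_rot']).as_matrix(); T=np.array(p['pose'])
print('cam in tool',np.round(Rt.T@(T[:3,3]-s['ee_pos']),3),np.round(Rt.T@T[:3,:3],2).tolist(),p['intrinsics'][0])
print('tool axes',np.round(Rt,3).tolist())
a=shot('scene');b=shot('side')
def tri(n,i,j):
    L=[]
    for q,k in((a,i),(b,j)):
        bb=k; u,v=(bb[0]+bb[2])/2,(bb[1]+bb[3])/2
        d=np.array(q['pose'])[:3,:3]@np.linalg.inv(q['intrinsics'])@[u,v,1]; L.append((np.array(q['pose'])[:3,3],d/np.linalg.norm(d)))
    A=np.vstack([np.eye(3)-np.outer(d,d) for o,d in L]); y=np.hstack([(np.eye(3)-np.outer(d,d))@o for o,d in L])
    x,r,_,_=np.linalg.lstsq(A,y,rcond=None); print(n,np.round(x,3),r)
tri('flange',[315,230,347,258],[303,243,331,264])
tri('gauge',[371,259,395,283],[287,201,308,225])
tri('knob',[434,289,456,312],[270,179,282,197])
tri('tbolt',[271,198,287,222],[330,276,344,301])
tri('fnest',[272,267,328,318],[344,215,390,245])
```

```text
cam in tool [ 0.078 -0.001 -0.191] [[-0.0, -0.96, -0.29], [1.0, -0.0, 0.0], [-0.0, -0.29, 0.96]] [353.48868376   0.         321.99078372]
tool axes [[-0.952, 0.305, 0.0], [0.305, 0.952, 0.0], [0.0, 0.0, -1.0]]
flange [0.477 0.03  0.004] [4.70957349e-05]
gauge [0.476 0.183 0.024] [8.27887945e-09]
knob [0.454 0.333 0.019] [4.97340587e-06]
tbolt [ 0.477 -0.125  0.024] [4.45176231e-07]
fnest [0.629 0.069 0.014] [1.95715054e-06]
```

Emit:
arm_command --steps '[{"slide": [0.034,-0.047,0.01],"rot": [0,0,3],"grip": 1},{"slide": [0.034,-0.047,0.01],"rot": [0,0,3],"grip": 1},{"slide": [0.034,-0.047,0.01],"rot": [0,0,3],"grip": 1},{"slide": [0.034,-0.047,0.01],"rot": [0,0,3],"grip": 1},{"slide": [0.034,-0.047,0.01],"rot": [0,0,3],"grip": 1},{"slide": [0.034,-0.047,0.01],"rot": [0,0,3],"grip": 1},{"slide": [0.034,-0.047,0.01],"rot": [0,0,3],"grip": 1},{"slide": [0.034,-0.047,0.01],"rot": [0,0,3],"grip": 1}]'

```text
time: 2.25
ee_pos: [0.4634, 0.2176, 0.2737]
eef_rot: [-0.055, 0.998, 0.0, 0.0]
ft_force: [1.8, 2.0, -0.1]
width: 0.0869
grip_force: 0.0
```

```bash
cat >> h.py <<'E'
def st():
    s=sensors.read_state(); 
    from scipy.spatial.transform import Rotation as R
    M=R.from_quat(s['eef_rot']).as_matrix()
    print('t %.2f'%s['time'],'pos',np.round(s['ee_pos'],4),'yYaw %.1f'%np.degrees(np.arctan2(M[1,1],M[0,1])),'zax',np.round(M[:,2],3),'w %.4f'%s['width'],'F',np.round(s['ft_force'],1),'g',s['grip_force'])
    return s
def find(p,names,z=.02):
    for n in names:
        for r in eyes.look_for(n,p)[:3]:
            b=r['bbox']; print(n,round(r['conf'],2),np.round(b),np.round(ray(p,(b[0]+b[2])/2,(b[1]+b[3])/2,z),3))
E
python3 - <<'E'
from h import *
st(); p=shot('wrist','w1')
find(p,"flange star_knob dial_gauge t_bolt flange_nest knob_nest gauge_nest bolt_nest".split())
E
```

```text
t 2.25 pos [0.4634 0.2176 0.2737] yYaw 96.4 zax [ 0.     0.001 -1.   ] w 0.0869 F [ 1.8  2.  -0.1] g 0.0
flange 0.67 [145. 168. 204. 217.] [0.474 0.031 0.02 ]
star_knob 0.89 [388. 184. 428. 223.] [0.456 0.326 0.02 ]
star_knob 0.84 [276. 105. 317. 145.] [0.377 0.177 0.02 ]
star_knob 0.65 [371. 250. 405. 291.] [0.548 0.316 0.02 ]
dial_gauge 0.57 [275. 182. 308. 231.] [0.476 0.179 0.02 ]
t_bolt 0.75 [273. 184. 311. 231.] [0.477 0.18  0.02 ]
flange_nest 0.72 [166. 274. 240. 326.] [0.62 0.07 0.02]
knob_nest 0.81 [234. 273. 301. 326.] [0.609 0.158 0.02 ]
gauge_nest 0.76 [ 94. 273. 170. 324.] [ 0.628 -0.028  0.02 ]
bolt_nest 0.88 [ 26. 271.  99. 297.] [ 0.616 -0.121  0.02 ]
```

View pics/w1.png

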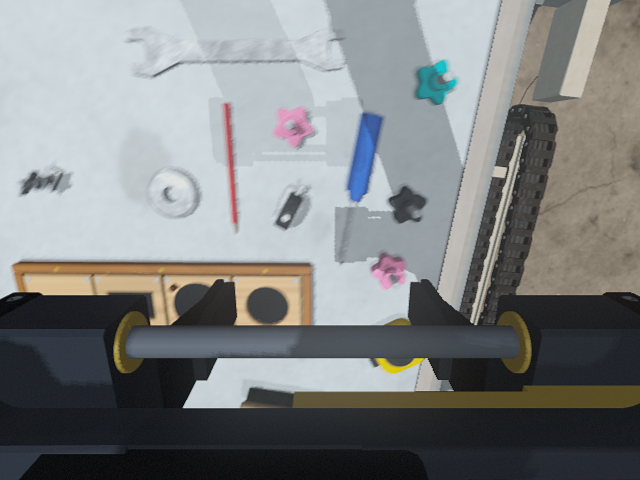

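The wrist picture shows the black knob at (408,204), gauge (291,206), flange (174,192), T-bolt at left (45,181), and the tray's top edge at row 265. I'll magnify these.

Run:
```python
import cv2,numpy as np
a=cv2.imread('pics/w1.png')
c=[cv2.resize(a[y-30:y+30,x-30:x+30],(390,290*390//290),interpolation=cv2.INTER_CUBIC) if 0 else cv2.resize(a[y-30:y+30,x-40:x+40],(400,300),interpolation=cv2.INTER_CUBIC) for x,y in((408,204),(291,206),(174,192),(46,181))]
cv2.imwrite('pics/w1c.png',np.vstack([np.hstack(c[:2]),np.hstack(c[2:])]))
```

```text
(no output)
```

View pics/w1c.png

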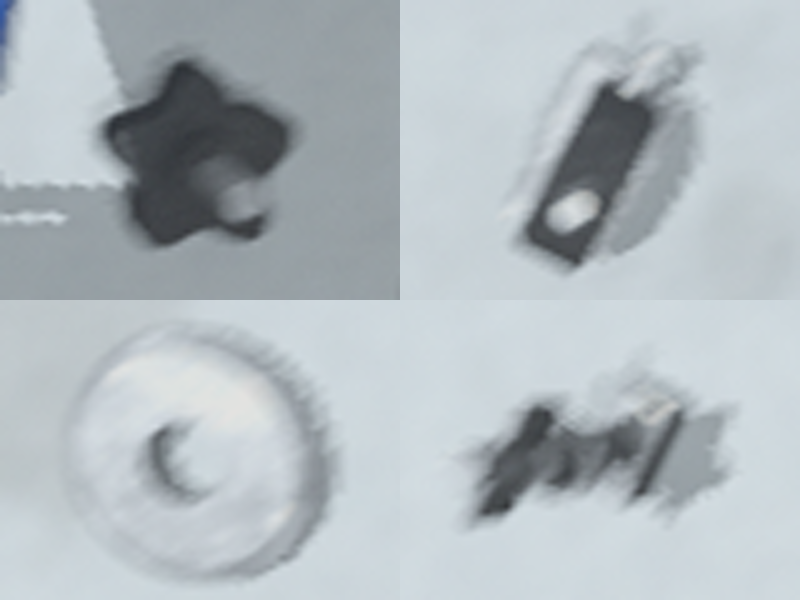

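The crop shows the knob head centred at about px (407,207), with lobes at image angles of about 22.5°+72k. The gauge's long axis is at about 64°. The flange centre is about (174,192).

Run:
```python
from h import *
p=shot('wrist'); a=shot('scene')
print('knob',ray(p,407,207,.014),'stud tip',ray(p,408-40+48,204-30+39,.060))
b=cv2.cvtColor(p['pixels'],cv2.COLOR_RGB2GRAY)[176:236,378:440]
print('gauge top',ray(p,291-40+(590-400)/5,206-30+175/5,.045),'flange',ray(p,174-40+37.5,192-30+(445-300)/5,.010))
for h in(-.1,-.05,0,.05,.1):
    print(h,[np.round(proj(a,ray(p,u,v,h))) for u,v in((500,0),(465,195))])
g=cv2.cvtColor(a['pixels'],cv2.COLOR_RGB2BGR)[200:420,360:640]
cv2.imwrite('pics/rail.png',cv2.resize(g,(760,600)))
```

```text
knob [0.45895729 0.32990909 0.014     ] stud tip [0.45711319 0.32939771 0.06      ]
gauge top [0.47432298 0.18118215 0.045     ] flange [0.47249748 0.02656435 0.01      ]
-0.1 [array([532., 275.]), array([484., 355.])]
-0.05 [array([526., 263.]), array([481., 337.])]
0 [array([520., 251.]), array([478., 318.])]
0.05 [array([514., 238.]), array([475., 298.])]
0.1 [array([508., 225.]), array([472., 277.])]
```

View pics/rail.png

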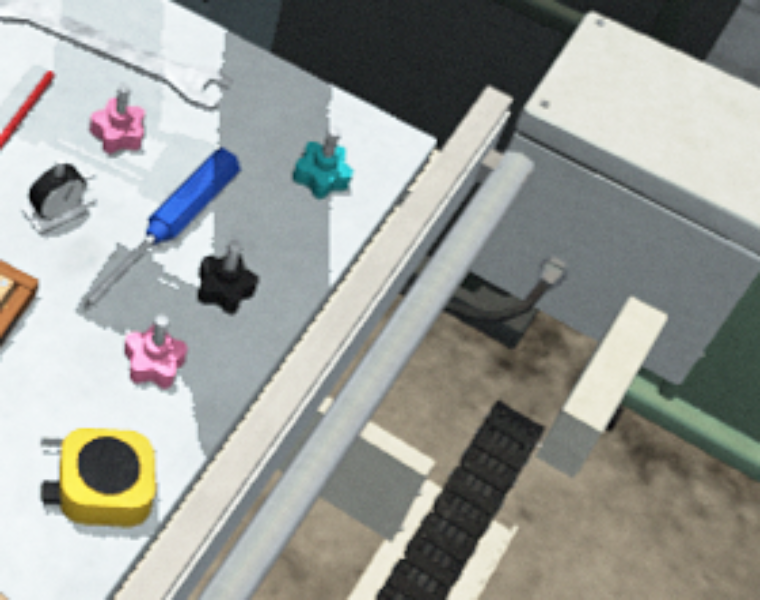

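The rail's inner edge fits z≈0, so it is level with the table and doesn't obstruct the gripper. The knob is at about (0.458,0.330).

Emit:
arm_command --steps '[{"slide": [-0.001,0.0187,-0.032],"rot": [0,0,-2.2],"grip": 0.85},{"slide": [-0.001,0.0187,-0.032],"rot": [0,0,-2.2],"grip": 0.85},{"slide": [-0.001,0.0187,-0.032],"rot": [0,0,-2.2],"grip": 0.85},{"slide": [-0.001,0.0187,-0.032],"rot": [0,0,-2.2],"grip": 0.85},{"slide": [-0.001,0.0187,-0.032],"rot": [0,0,-2.2],"grip": 0.85},{"slide": [-0.001,0.0187,-0.032],"rot": [0,0,-2.2],"grip": 0.85},{"grip": 0.85},{"grip": 0.85}]'

```text
schema error: expected keys rot, slide, grip
```

Run:
```python
from h import *
s=st(); p=shot('wrist','w2'); find(p,['star_knob'],.014)
e=s['ee_pos']; print('tool axis at z.02 ->',proj(p,[e[0],e[1],.02]))
```

```text
t 2.80 pos [0.462  0.22   0.2729] yYaw 96.3 zax [-0. -0. -1.] w 0.0871 F [ 0.4 -0.7  0.3] g 0.0
star_knob 0.93 [371. 250. 405. 292.] [0.549 0.319 0.014]
star_knob 0.91 [387. 186. 424. 222.] [0.456 0.326 0.014]
star_knob 0.87 [415.  59. 459. 104.] [0.309 0.338 0.014]
tool axis at z.02 -> [322.48751933 200.61420927]
```

View pics/w2.png

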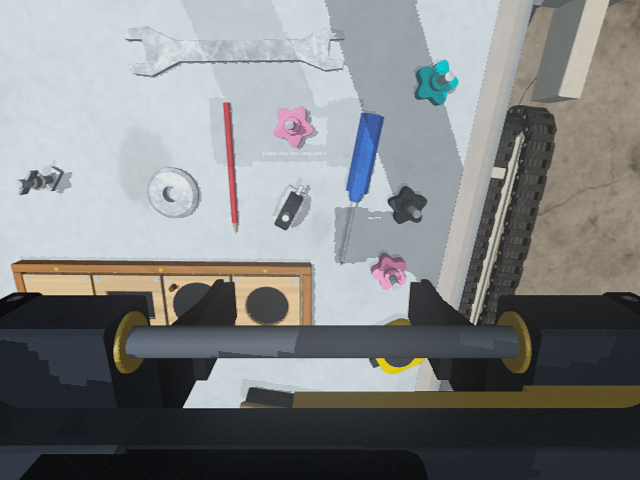

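The arm hasn't moved: every row needs all three keys. The picture is sharp, with the knob unchanged at (407,205).

Emit:
arm_command --steps '[{"slide": [-0.001,0.018,-0.032],"rot": [0,0,-2.2],"grip": 0.85},{"slide": [-0.001,0.018,-0.032],"rot": [0,0,-2.2],"grip": 0.85},{"slide": [-0.001,0.018,-0.032],"rot": [0,0,-2.2],"grip": 0.85},{"slide": [-0.001,0.018,-0.032],"rot": [0,0,-2.2],"grip": 0.85},{"slide": [-0.001,0.018,-0.032],"rot": [0,0,-2.2],"grip": 0.85},{"slide": [0,0.018,-0.032],"rot": [0,0,-2.2],"grip": 0.85},{"slide": [0,0,0],"rot": [0,0,0],"grip": 0.85},{"slide": [0,0,0],"rot": [0,0,0],"grip": 0.85}]'

```text
time: 3.9
ee_pos: [0.4582, 0.3269, 0.0822]
eef_rot: [0.06, 0.998, 0.0, 0.0]
ft_force: [-0.5, -0.8, 0.4]
width: 0.0743
grip_force: 0.0
```

Run:
```python
from h import *
s=st(); p=shot('wrist','w3'); find(p,['star_knob'],.014)
e=s['ee_pos']; print('tool axis at z.014 ->',proj(p,[e[0],e[1],.014]))
```

```text
t 3.90 pos [0.4582 0.3269 0.0822] yYaw 83.1 zax [ 0.001  0.    -1.   ] w 0.0743 F [-0.5 -0.8  0.4] g 0.0
star_knob 0.95 [ 43. 122. 137. 192.] [0.375 0.17  0.014]
star_knob 0.86 [294. 208. 351. 274.] [0.457 0.327 0.014]
star_knob 0.77 [300. 315. 355. 394.] [0.557 0.319 0.014]
tool axis at z.014 -> [322.93391693 242.57846081]
```

View pics/w3.png

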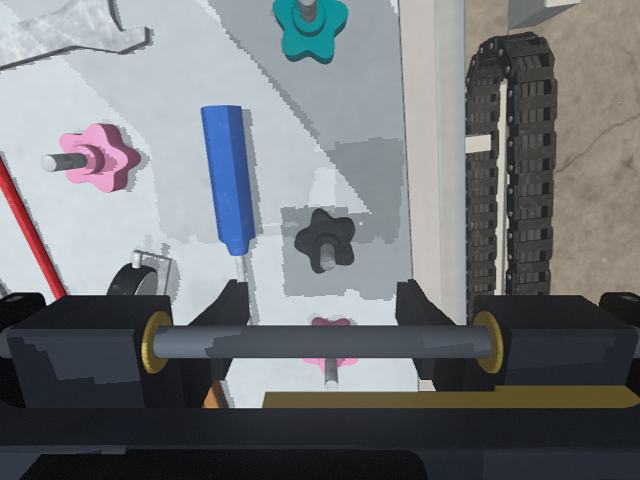

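The knob is centred at about (324,241), on the tool axis. I'll measure its lobe phase on a rectified mask.

Run:
```python
from h import *
p=shot('wrist'); c0=np.array([.458,.3275]); z=.018; N=240; S=.08
pts=np.float32([proj(p,[c0[0]+dx,c0[1]+dy,z]) for dx,dy in((-S/2,-S/2),(S/2,-S/2),(S/2,S/2),(-S/2,S/2))])
H=cv2.getPerspectiveTransform(pts,np.float32([[0,0],[N,0],[N,N],[0,N]]))  # col=x,row=y
g=cv2.warpPerspective(p['pixels'],H,(N,N)); gray=cv2.cvtColor(g,cv2.COLOR_RGB2GRAY)
m=(gray<75).astype(np.uint8); n,l,stt,cen=cv2.connectedComponentsWithStats(m)
i=1+np.argmax(stt[1:,4]); print(stt[i],(cen[i]/N-.5)*S+c0)
ct=max(cv2.findContours((l==i).astype(np.uint8),0,1)[0],key=cv2.contourArea)[:,0]
ctr,r=cv2.minEnclosingCircle(ct); print((np.array(ctr)/N-.5)*S+c0,r*S/N)
for c in(cen[i],np.array(ctr)):
    d=ct-c; th=np.arctan2(d[:,1],d[:,0]); r=np.hypot(*d.T)
    o=np.argsort(th); tg=np.linspace(-np.pi,np.pi,720,endpoint=False); rr=np.interp(tg,th[o],r[o],period=2*np.pi)
    f=(rr*np.exp(5j*tg)).mean(); print('lobes world deg',np.degrees(np.angle(f))/5+72*np.arange(5),abs(f)*S/N)
cv2.imwrite('pics/k.png',np.hstack([cv2.resize(g[:,:,::-1],(400,400)),cv2.cvtColor(cv2.resize((l==i).astype(np.uint8)*255,(400,400)),cv2.COLOR_GRAY2BGR)]))
```

```text
[   38    55   151   138 11396] [0.45444542 0.32989218]
[0.4564189  0.32893869] 0.025901031494140626
lobes world deg [-26.36321163  45.63678837 117.63678837 189.63678837 261.63678837] 0.001925790347669929
lobes world deg [-26.74944879  45.25055121 117.25055121 189.25055121 261.25055121] 0.0021366489596696017
```

View pics/k.png

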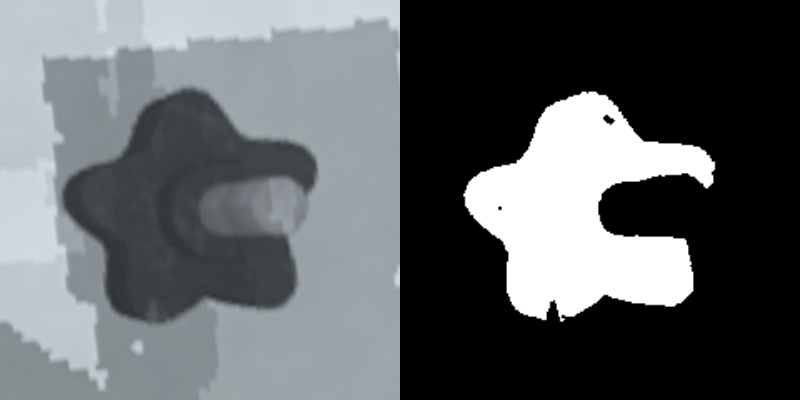

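The rectified view shows a lobe toward -y at 261° and a flat facing +y, centre (0.457,0.3287). The closing line is within 2°, so I'll descend and grip.

Emit:
arm_command --steps '[{"slide": [-0.001,0.001,-0.024],"rot": [0,0,-1.5],"grip": 0.85},{"slide": [0,0,-0.024],"rot": [0,0,0],"grip": 0.85},{"slide": [0,0,-0.024],"rot": [0,0,0],"grip": 0.85},{"slide": [0,0,0],"rot": [0,0,0],"grip": 0.8},{"slide": [0,0,0],"rot": [0,0,0],"grip": 0.0},{"slide": [0,0,0],"rot": [0,0,0],"grip": 0.0},{"slide": [0,0,0],"rot": [0,0,0],"grip": 0.0},{"slide": [0,0,0],"rot": [0,0,0],"grip": 0.0}]' --newtons 35

```text
time: 5.05
ee_pos: [0.4567, 0.3284, 0.0094]
eef_rot: [0.074, 0.997, 0.0, 0.0]
ft_force: [0.0, 0.4, -0.1]
width: 0.0379
grip_force: 0.0
```

Emit:
arm_command --steps '[{"slide": [0,0,0],"rot": [0,0,0],"grip": 0.0},{"slide": [0,0,0],"rot": [0,0,0],"grip": 0.0},{"slide": [0,0,0],"rot": [0,0,0],"grip": 0.0},{"slide": [0,0,0],"rot": [0,0,0],"grip": 0.0},{"slide": [0,0,0.01],"rot": [0,0,0],"grip": 0.0},{"slide": [0,0,0.02],"rot": [0,0,0],"grip": 0.0},{"slide": [0,0,0.03],"rot": [0,0,0],"grip": 0.0},{"slide": [0,0,0.03],"rot": [0,0,0],"grip": 0.0}]'

```text
time: 6.05
ee_pos: [0.4566, 0.3282, 0.1006]
eef_rot: [0.074, 0.997, 0.0, 0.0]
ft_force: [0.2, -0.1, -0.6]
width: 0.0086
grip_force: 35.0
```

Run:
```python
from h import *
s=st(); p=shot('wrist','w4')
a=shot('scene','s1'); 
cv2.imwrite('pics/w4s.png',np.hstack([cv2.resize(p['pixels'][:,:,::-1][150:400,170:470],(400,333)),cv2.resize(a['pixels'][:,:,::-1][190:340,350:530],(400,333))]))
```

```text
t 6.05 pos [0.4566 0.3282 0.1006] yYaw 81.5 zax [ 0.  0. -1.] w 0.0086 F [ 0.2 -0.1 -0.6] g 34.96996232774109
```

View pics/w4s.png

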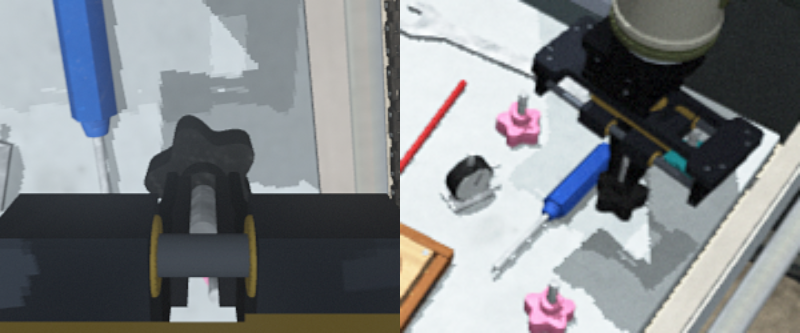

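The fingers slipped up the head while lifting. They now hold the knob by its stud (width 8.6 mm), with the head just below the tips, which is still usable. Next I'll fit the tray pose from the first scene picture.

Run:
```python
from h import *
p=shot('scene'); im=cv2.imread('pics/scene0.png'); st()
X0,X1,Y0,Y1,z=.52,.74,-.22,.27,.020; k=2000
c=np.float32([proj(p,[x,y,z]) for x,y in((X0,Y0),(X1,Y0),(X1,Y1),(X0,Y1))])
W,Hh=int((X1-X0)*k),int((Y1-Y0)*k)
H=cv2.getPerspectiveTransform(c,np.float32([[0,0],[W,0],[W,Hh],[0,Hh]]))
g=cv2.warpPerspective(im,H,(W,Hh),flags=cv2.INTER_CUBIC); v=g.max(2)
m=(v<75).astype(np.uint8); n,l,s,cen=cv2.connectedComponentsWithStats(m)
out=[]
for i in range(1,n):
    if s[i,4]>500: 
        r=cv2.minAreaRect(np.argwhere(l==i)[:,::-1].astype(np.float32)); print(np.round(cen[i]/k+[X0,Y0],4),s[i,:4]/k,s[i,4]/k/k*1e6,np.round(np.array(r[0])/k+[X0,Y0],4),np.round(np.array(r[1])/k,4),r[2])
# wood outline via brown/wood saturation
hsv=cv2.cvtColor(g,cv2.COLOR_BGR2HSV); w=((hsv[...,1]>60)&(hsv[...,0]<30)).astype(np.uint8)
n,l,s,cen=cv2.connectedComponentsWithStats(cv2.morphologyEx(w,cv2.MORPH_CLOSE,np.ones((60,60)))); i=1+np.argmax(s[1:,4])
r=cv2.minAreaRect(np.argwhere(l==i)[:,::-1].astype(np.float32)); print('tray',np.array(r[0])/k+[X0,Y0],np.array(r[1])/k,r[2])
cv2.imwrite('pics/tray.png',cv2.resize(g.transpose(1,0,2),(784,352)))
```

```text
t 6.20 pos [0.4575 0.329  0.1012] yYaw 81.5 zax [ 0.003  0.003 -1.   ] w 0.0088 F [-0.1 -0.7 -1. ] g 34.97002565301955
[ 0.6463 -0.1214] [0.114  0.0795 0.0245 0.0395] 804.2500000000001 [ 0.6463 -0.1214] [0.0222 0.0388] 4.184916019439697
[ 0.6367 -0.0279] [0.096  0.1615 0.042  0.062 ] 2173.0 [ 0.6365 -0.0281] [0.0386 0.0589] 6.1466264724731445
[0.6957 0.0125] [0.1715 0.213  0.009  0.041 ] 146.0 [0.6959 0.0132] [0.0056 0.0412] 6.581944942474365
[0.6257 0.0643] [0.0715 0.25   0.069  0.069 ] 3696.0 [0.6258 0.0642] [0.0685 0.0685] 90.0
[0.6182 0.1594] [0.0705 0.352  0.0555 0.0555] 2385.25 [0.618  0.1595] [0.055 0.055] 90.0
[0.6196 0.2229] [0.044  0.4355 0.1105 0.014 ] 282.25 [0.6188 0.2224] [0.1103 0.0059] 4.23639440536499
tray [0.63664695 0.02257144] [0.12533564 0.4069296 ] 5.769885063171387
```

View pics/tray.png

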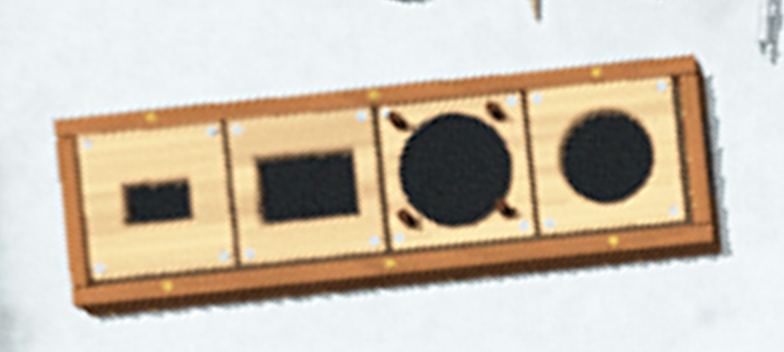

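The tray is clear: bolt nest (0.645,-0.122), gauge nest (0.636,-0.029), flange nest (0.626,0.065), knob nest (0.617,0.158), row yaw 5.8°, and the spacing matches 94 mm. I'll carry the knob over.

Emit:
arm_command --steps '[{"slide": [0.016,-0.017,0.0],"rot": [0,0,0],"grip": 0},{"slide": [0.032,-0.034,0],"rot": [0,0,0],"grip": 0},{"slide": [0.032,-0.034,0],"rot": [0,0,0],"grip": 0},{"slide": [0.032,-0.034,0],"rot": [0,0,0],"grip": 0},{"slide": [0.032,-0.034,0],"rot": [0,0,0],"grip": 0},{"slide": [0.016,-0.016,-0.005],"rot": [0,0,0],"grip": 0},{"slide": [0,0,-0.02],"rot": [0,0,0],"grip": 0},{"slide": [0,0,0],"rot": [0,0,0],"grip": 0}]'

```text
time: 7.2
ee_pos: [0.6141, 0.1599, 0.0711]
eef_rot: [0.073, 0.997, -0.001, -0.002]
ft_force: [0.0, 0.7, -0.5]
width: 0.0089
grip_force: 35.0
```

Run:
```python
from h import *
s=st(); a=shot('scene'); b=shot('side'); p=shot('wrist')
e=s['ee_pos']
g=[]
for q in(a,b):
    u=proj(q,e).astype(int); print(u,find(q,['star_knob'],.06)); c=q['pixels'][:,:,::-1][u[1]-45:u[1]+45,u[0]-60:u[0]+60].copy(); cv2.circle(c,(60,45),1,(0,0,255),-1); g.append(cv2.resize(c,(400,300),interpolation=cv2.INTER_CUBIC))
cv2.imwrite('pics/k2.png',np.hstack(g))
```

```text
t 7.20 pos [0.6141 0.1599 0.0711] yYaw 81.6 zax [-0.005 -0.001 -1.   ] w 0.0089 F [ 0.   0.7 -0.5] g 34.968661149032414
star_knob 0.8 [407. 317. 430. 344.] [0.578 0.336 0.06 ]
star_knob 0.79 [469. 247. 492. 270.] [0.339 0.345 0.06 ]
star_knob 0.74 [326. 289. 351. 303.] [0.61 0.16 0.06]
[337 294] None
star_knob 0.76 [343. 187. 357. 201.] [0.622 0.178 0.06 ]
star_knob 0.7 [301. 170. 319. 194.] [0.536 0.271 0.06 ]
star_knob 0.57 [254. 206. 274. 232.] [0.376 0.127 0.06 ]
[350 194] None
```

View pics/k2.png

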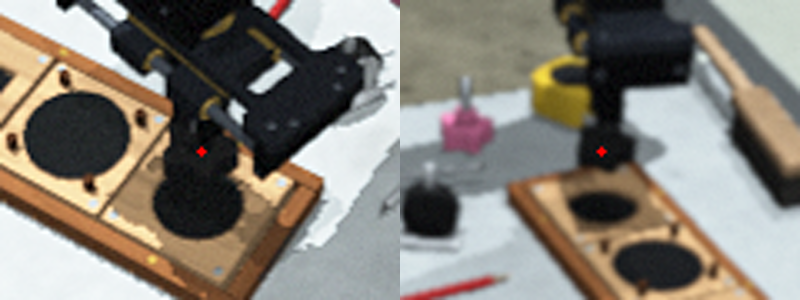

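The knob hangs upright just over its pocket. I'll estimate the head's underside height relative to the TCP before lowering.

Run:
```python
from h import *
s=st(); e=s['ee_pos']; b=shot('side'); a=shot('scene')
for zb in(.04,.045,.05,.055,.06):
    r=[]
    for q in(a,b):
        c=np.array([proj(q,[e[0]+.024*np.cos(t),e[1]-.002+.024*np.sin(t),zb]) for t in np.linspace(0,6.28,60)]); r.append((c[:,1].max().round(1),c[:,0].min().round(1),c[:,0].max().round(1)))
    print(zb,r)
g=b['pixels'].max(2)[180:215,340:362]; print(g[:, 4:18:2])
g=a['pixels'].max(2)[285:325,336]; print(g)
```

```text
t 7.45 pos [0.6164 0.1603 0.0747] yYaw 81.6 zax [ 0.001  0.001 -1.   ] w 0.0088 F [ 0.  -0.5 -0.7] g 34.96859711129218
0.04 [(np.float64(312.5), np.float64(324.7), np.float64(347.4)), (np.float64(209.4), np.float64(341.8), np.float64(359.8))]
0.045 [(np.float64(311.2), np.float64(324.7), np.float64(347.4)), (np.float64(207.8), np.float64(341.9), np.float64(359.9))]
0.05 [(np.float64(309.9), np.float64(324.6), np.float64(347.4)), (np.float64(206.2), np.float64(342.0), np.float64(360.1))]
0.055 [(np.float64(308.6), np.float64(324.6), np.float64(347.5)), (np.float64(204.5), np.float64(342.1), np.float64(360.2))]
0.06 [(np.float64(307.2), np.float64(324.6), np.float64(347.5)), (np.float64(202.9), np.float64(342.1), np.float64(360.3))]
[[136 111  28   9  11  10  37]
 [134 111  49  10  14   2  44]
 [128 117  66  15  13  11  50]
 [125 112  82  17  15   6  49]
 [117 101  79  17  18   9  51]
 [111  77  72  20  25  20  56]
 [ 98  42  42  26  29  19  51]
 [ 79  25  25  21  24  20  43]
 [ 69  22  25  22  20  19  26]
 [ 77  21  19  19  22  17  22]
 [ 73  21  21  17  24  19  21]
 [ 66  19  24  22 
[... 190 characters left out ...]
 20  42]
 [ 91  43  45  40  19  19  72]
 [ 89  66  74  85  53  57 102]
 [ 86  81 103 119 102 105 125]
 [ 95  94 113 139 134 138 142]
 [101 106 115 141 147 147 147]
 [112 116 123 141 144 146 149]
 [119 126 127 139 142 141 147]
 [118 117 114 118 119 122 136]
 [ 95  78  73  72  79  95 114]
 [ 58  43  32  27  38  53  76]
 [ 26  19  15  19  21  24  42]
 [ 15  18  16  15  21  20  23]
 [ 17  19  17  17  17  20  21]
 [ 13  19  18  18  15  20  23]
 [ 15  18  18  13  14  18  19]
 [ 18  13  16  15  16  19  18]
 [ 46  25  19  15  18  18  34]]
[ 18  16  11  13  14  16  16  15  21  17  23  27  31  30  31  24  27  19
  22  30  32  19  19  16  18  21  19  21  20  18  21  32  23  28  25  50
 140 180 175 171]
```

Emit:
arm_command --steps '[{"slide": [0,0,-0.016],"rot": [0,0,0],"grip": 0},{"slide": [0,0,-0.016],"rot": [0,0,0],"grip": 0},{"slide": [0,0,-0.004],"rot": [0,0,0],"grip": 0},{"slide": [0,0,-0.003],"rot": [0,0,0],"grip": 0},{"slide": [0,0,-0.003],"rot": [0,0,0],"grip": 0},{"slide": [0,0,0],"rot": [0,0,0],"grip": 0},{"slide": [0,0,0],"rot": [0,0,0],"grip": 0},{"slide": [0,0,0],"rot": [0,0,0],"grip": 0}]'

```text
time: 8.55
ee_pos: [0.6167, 0.1593, 0.0323]
eef_rot: [0.074, 0.997, 0.0, 0.0]
ft_force: [0.7, -0.3, -0.4]
width: 0.0091
grip_force: 35.0
```

Emit:
arm_command --steps '[{"slide": [0,0,-0.003],"rot": [0,0,0],"grip": 0},{"slide": [0,0,-0.002],"rot": [0,0,0],"grip": 0},{"slide": [0,0,-0.002],"rot": [0,0,0],"grip": 0},{"slide": [0,0,-0.001],"rot": [0,0,0],"grip": 0},{"slide": [0,0,0],"rot": [0,0,0],"grip": 0},{"slide": [0,0,0],"rot": [0,0,0],"grip": 0},{"slide": [0,0,0],"rot": [0,0,0],"grip": 0},{"slide": [0,0,0],"rot": [0,0,0],"grip": 0}]'

```text
time: 9.55
ee_pos: [0.6166, 0.1593, 0.0241]
eef_rot: [0.074, 0.997, 0.0, 0.0]
ft_force: [-0.2, 0.4, -1.5]
width: 0.0089
grip_force: 35.0
```

Run:
```python
from h import *
s=st()
b=shot('side');p=shot('wrist')
g=b['pixels'][:,:,::-1]; u=proj(b,s['ee_pos']).astype(int); c=cv2.resize(g[u[1]-30:u[1]+30,u[0]-40:u[0]+40],(400,300),interpolation=cv2.INTER_CUBIC)
d=cv2.resize(p['pixels'][:,:,::-1][180:405,170:470],(400,300))
cv2.imwrite('pics/k3.png',np.hstack([c,d]))
```

```text
t 9.55 pos [0.6166 0.1593 0.0241] yYaw 81.5 zax [ 0.  0. -1.] w 0.0089 F [-0.2  0.4 -1.5] g 34.968525865115225
```

View pics/k3.png

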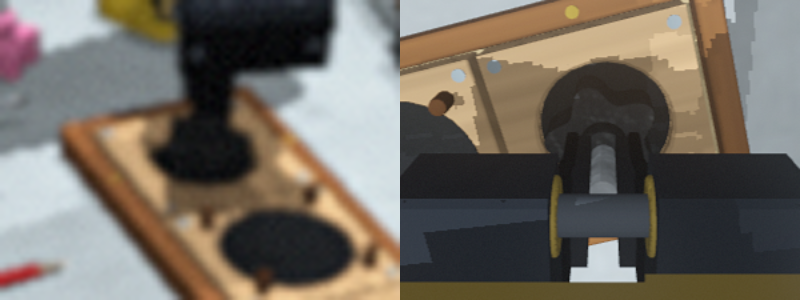

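The side view shows the head at its pocket's mouth. There's no contact force yet, so I'll keep lowering slowly.

Emit:
arm_command --steps '[{"slide": [0,0,-0.001],"rot": [0,0,0],"grip": 0},{"slide": [0,0,-0.001],"rot": [0,0,0],"grip": 0},{"slide": [0,0,-0.001],"rot": [0,0,0],"grip": 0},{"slide": [0,0,-0.001],"rot": [0,0,0],"grip": 0},{"slide": [0,0,0],"rot": [0,0,0],"grip": 0},{"slide": [0,0,0],"rot": [0,0,0],"grip": 0},{"slide": [0,0,0],"rot": [0,0,0],"grip": 0},{"slide": [0,0,0],"rot": [0,0,0],"grip": 0}]'

```text
time: 10.65
ee_pos: [0.6172, 0.1596, 0.0233]
eef_rot: [0.074, 0.997, 0.001, 0.001]
ft_force: [-11.5, -2.2, 26.1]
width: 0.0086
grip_force: 35.0
```

Emit:
arm_command --steps '[{"slide": [0,0,0.002],"rot": [0,0,0],"grip": 0},{"slide": [0,0,0.001],"rot": [0,0,0],"grip": 0},{"slide": [0,0,0],"rot": [0,0,0],"grip": 0.7},{"slide": [0,0,0],"rot": [0,0,0],"grip": 0.7},{"slide": [0,0,0],"rot": [0,0,0],"grip": 0.7},{"slide": [0,0,0],"rot": [0,0,0],"grip": 0.7},{"slide": [0,0,0],"rot": [0,0,0],"grip": 0.7},{"slide": [0,0,0],"rot": [0,0,0],"grip": 0.7}]'

```text
time: 11.65
ee_pos: [0.6165, 0.1593, 0.0231]
eef_rot: [0.074, 0.997, 0.0, 0.0]
ft_force: [0.1, 1.0, 0.4]
width: 0.0578
grip_force: 0.0
```

Emit:
arm_command --steps '[{"slide": [0,0,0.045],"rot": [0,0,0],"grip": 0.7},{"slide": [0,0,0.045],"rot": [0,0,0],"grip": 0.7},{"slide": [-0.012,0,0.045],"rot": [0,0,0],"grip": 0.7},{"slide": [-0.033,0.005,0],"rot": [0,0,-3],"grip": 0.7},{"slide": [-0.033,0.005,0],"rot": [0,0,-3],"grip": 0.7},{"slide": [-0.033,0.005,0],"rot": [0,0,-3],"grip": 0.7},{"slide": [-0.03,0.005,0],"rot": [0,0,-2],"grip": 0.7},{"slide": [0,0,0],"rot": [0,0,0],"grip": 0.7}]'

```text
time: 12.65
ee_pos: [0.4741, 0.1801, 0.1584]
eef_rot: [0.168, 0.986, 0.001, -0.0]
ft_force: [0.1, -0.0, -0.4]
width: 0.0611
grip_force: 0.0
```

Run:
```python
from h import *
shot('scene');shot('scene')
s=st(); p=shot('wrist'); a=shot('scene')
cv2.imwrite('pics/g.png',np.hstack([cv2.resize(p['pixels'][:,:,::-1][120:420,120:520],(440,330)),cv2.resize(a['pixels'][:,:,::-1][260:350,290:390],(360,330),interpolation=cv2.INTER_CUBIC)]))
def rect(c0,z,S,N=400):
    pts=np.float32([proj(p,[c0[0]+dx,c0[1]+dy,z]) for dx,dy in((-S/2,-S/2),(S/2,-S/2),(S/2,S/2),(-S/2,S/2))])
    return cv2.warpPerspective(p['pixels'],cv2.getPerspectiveTransform(pts,np.float32([[0,0],[N,0],[N,N],[0,N]])),(N,N))
z=.050;c0=np.array([.475,.181]);S=.08;g=rect(c0,z,S)
m=(g.max(2)<70).astype(np.uint8);n,l,t,cen=cv2.connectedComponentsWithStats(m)
for i in range(1,n):
    if t[i,4]>1500:
        r=cv2.minAreaRect(np.argwhere(l==i)[:,::-1].astype(np.float32)); print(np.array(r[0])/400*S-S/2+c0,np.array(r[1])/400*S,r[2])
```

```text
t 12.75 pos [0.476  0.1793 0.1584] yYaw 70.6 zax [ 0.001  0.001 -1.   ] w 0.0609 F [ 0.2 -0.4 -0. ] g 0.0
[0.46417646 0.1841869 ] [0.01634853 0.02509074] 67.7509765625
```

View pics/g.png

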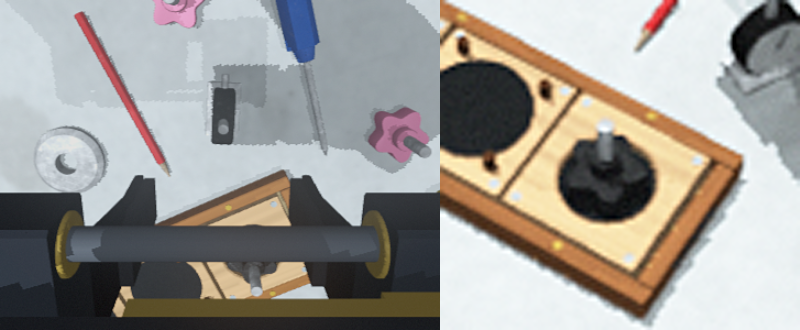

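The scene crop confirms the knob is seated upright in its pocket. The gauge bezel is nearly aligned with the tool at full px (324,225). I'll fit its centre and angle numerically.

Run:
```python
from h import *
from scipy.optimize import least_squares
s=st(); p=shot('wrist'); e=np.array(s['ee_pos'])
v=p['pixels'].max(2); sub=(v[185:262,300:350]<85).astype(np.uint8)
for r in range(185,262,4): 
    k=np.where(sub[r-185])[0]; print(r,(k.min()+300,k.max()+300,len(k)) if len(k) else '',end=' ')
n,l,t,c=cv2.connectedComponentsWithStats(sub); i=1+np.argmax(t[1:,4]); ct=np.argwhere(l==i)[:,::-1]+[300,185]; print('\n',t[i],cv2.minAreaRect(ct.astype(np.float32)))
hull=cv2.convexHull(ct.astype(np.float32))[:,0]
def model(q):
    x,y,th=q; ax=np.array([np.cos(th),np.sin(th),0]); ay=np.array([-np.sin(th),np.cos(th),0]); P=[]
    for sx in(-.009,.009):
        for t in np.linspace(0,np.pi,40): P.append(proj(p,np.array([x,y,.028])+sx*ax+.024*np.cos(t)*ay+[0,0,.024*np.sin(t)]))
    return cv2.convexHull(np.float32(P))[:,0]
D=np.radians(np.arange(0,360,10)); D=np.c_[np.cos(D),np.sin(D)]
f=lambda q:(D@model(q).T).max(1)-(D@hull.T).max(1)
r=least_squares(f,[e[0],e[1],np.radians(70)],x_scale=[.01,.01,.1],loss='soft_l1',diff_step=1e-4); print('gauge bezel',r.x[:2],np.degrees(r.x[2]),np.round(r.fun,1))
```

```text
t 12.85 pos [0.4763 0.1789 0.1581] yYaw 70.5 zax [ 0. -0. -1.] w 0.0608 F [-1.   0.4  0.7] g 0.0
185  189  193  197  201 (np.int64(315), np.int64(332), 18) 205 (np.int64(315), np.int64(333), 19) 209 (np.int64(315), np.int64(333), 19) 213 (np.int64(315), np.int64(333), 19) 217 (np.int64(314), np.int64(333), 20) 221 (np.int64(314), np.int64(333), 20) 225 (np.int64(314), np.int64(332), 19) 229 (np.int64(314), np.int64(332), 11) 233 (np.int64(314), np.int64(332), 9) 237 (np.int64(313), np.int64(332), 9) 241 (np.int64(313), np.int64(331), 13) 245 (np.int64(313), np.int64(331), 19) 249 (np.int64(314), np.int64(330), 17) 253  257  261  
 [ 13  14  21  52 842] ((323.06109619140625, 224.77804565429688), (19.475671768188477, 50.88643264770508), 2.862405300140381)
gauge bezel [0.47767598 0.17874063] 68.68627642305171 [0.9 1.5 1.9 1.8 1.7 1.6 1.4 1.2 0.9 0.6 1.  1.5 1.7 1.8 1.7 1.5 1.2 0.9
 0.6 1.5 1.8 2.  2.2 2.1 1.7 1.2 0.7 0.1 0.8 1.  1.2 1.4 1.5 1.6 1.4 1. ]
```

Emit:
arm_command --steps '[{"slide": [0.001,0,-0.036],"rot": [0,0,-2],"grip": 0.55},{"slide": [0,0,-0.036],"rot": [0,0,0],"grip": 0.55},{"slide": [0,0,-0.036],"rot": [0,0,0],"grip": 0.55},{"slide": [0,0,-0.035],"rot": [0,0,0],"grip": 0.55},{"slide": [0,0,0],"rot": [0,0,0],"grip": 0},{"slide": [0,0,0],"rot": [0,0,0],"grip": 0},{"slide": [0,0,0],"rot": [0,0,0],"grip": 0},{"slide": [0,0,0],"rot": [0,0,0],"grip": 0}]' --newtons 30

```text
time: 13.9
ee_pos: [0.4773, 0.1797, 0.0162]
eef_rot: [0.186, 0.983, 0.001, 0.001]
ft_force: [0.3, -1.0, 4.3]
width: 0.0175
grip_force: 30.0
```

Emit:
arm_command --steps '[{"slide": [0,0,0.012],"rot": [0,0,0],"grip": 0},{"slide": [0,0,0.03],"rot": [0,0,0],"grip": 0},{"slide": [0,0,0.04],"rot": [0,0,-4],"grip": 0},{"slide": [0.026,-0.034,0.005],"rot": [0,0,-8],"grip": 0},{"slide": [0.033,-0.044,0],"rot": [0,0,-9],"grip": 0},{"slide": [0.033,-0.044,0],"rot": [0,0,-9],"grip": 0},{"slide": [0.033,-0.044,0],"rot": [0,0,-9],"grip": 0},{"slide": [0.033,-0.042,0],"rot": [0,0,-9],"grip": 0}]'

```text
time: 14.9
ee_pos: [0.6354, -0.0301, 0.103]
eef_rot: [0.572, 0.821, 0.0, 0.0]
ft_force: [0.9, 1.2, -2.0]
width: 0.0174
grip_force: 29.9
```

Run:
```python
from h import *
st(); p=shot('wrist')
find(p,['dial_gauge','bolt_nest','gauge_nest'],.1)
```

```text
t 14.90 pos [ 0.6354 -0.0301  0.103 ] yYaw 20.3 zax [ 0.001  0.    -1.   ] w 0.0174 F [ 0.9  1.2 -2. ] g 29.944369196891785
dial_gauge 0.55 [294. 220. 347. 327.] [ 0.635 -0.03   0.1  ]
bolt_nest 0.67 [253. 274. 344. 388.] [ 0.635 -0.071  0.1  ]
gauge_nest 0.78 [258. 164. 393. 291.] [ 0.627 -0.003  0.1  ]
```

Emit:
arm_command --steps '[{"slide": [0,0.001,0],"rot": [0,0,-7.3],"grip": 0},{"slide": [0,0,-0.015],"rot": [0,0,-7.2],"grip": 0},{"slide": [0,0,-0.02],"rot": [0,0,0],"grip": 0},{"slide": [0,0,-0.015],"rot": [0,0,0],"grip": 0},{"slide": [0,0,-0.008],"rot": [0,0,0],"grip": 0},{"slide": [0,0,-0.005],"rot": [0,0,0],"grip": 0},{"slide": [0,0,-0.003],"rot": [0,0,0],"grip": 0},{"slide": [0,0,0],"rot": [0,0,0],"grip": 0}]'

```text
time: 16.1
ee_pos: [0.6347, -0.0278, 0.0362]
eef_rot: [0.669, 0.743, 0.0, 0.0]
ft_force: [0.1, 0.6, -1.9]
width: 0.0174
grip_force: 29.9
```

Run:
```python
from h import *
st()
```

```text
t 16.10 pos [ 0.6347 -0.0278  0.0362] yYaw 6.1 zax [ 0.  0. -1.] w 0.0174 F [ 0.1  0.6 -1.9] g 29.947735369205475
```

Emit:
arm_command --steps '[{"slide": [0,0,-0.001],"rot": [0,0,0],"grip": 0},{"slide": [0,0,-0.001],"rot": [0,0,0],"grip": 0},{"slide": [0,0,-0.001],"rot": [0,0,0],"grip": 0},{"slide": [0,0,-0.001],"rot": [0,0,0],"grip": 0},{"slide": [0,0,-0.001],"rot": [0,0,0],"grip": 0},{"slide": [0,0,-0.0005],"rot": [0,0,0],"grip": 0},{"slide": [0,0,0],"rot": [0,0,0],"grip": 0},{"slide": [0,0,0],"rot": [0,0,0],"grip": 0}]'

```text
time: 17.1
ee_pos: [0.6347, -0.0277, 0.0314]
eef_rot: [0.669, 0.743, 0.0, 0.0]
ft_force: [-2.8, -0.2, 4.4]
width: 0.0171
grip_force: 30.0
```

Emit:
arm_command --steps '[{"slide": [0,0,0],"rot": [0,0,0],"grip": 0.3},{"slide": [0,0,0],"rot": [0,0,0],"grip": 0.5},{"slide": [0,0,0],"rot": [0,0,0],"grip": 0.5},{"slide": [0,0,0],"rot": [0,0,0],"grip": 0.5},{"slide": [0,0,0.02],"rot": [0,0,0],"grip": 0.5},{"slide": [0,0,0.04],"rot": [0,0,0],"grip": 0.5},{"slide": [0,0,0.04],"rot": [0,0,0],"grip": 0.5},{"slide": [0,0,0.05],"rot": [0,0,0],"grip": 0.7}]'

```text
time: 18.1
ee_pos: [0.6342, -0.0279, 0.183]
eef_rot: [0.669, 0.743, 0.0, 0.0]
ft_force: [1.3, 0.4, -0.0]
width: 0.0478
grip_force: 0.0
```

Emit:
arm_command --steps '[{"slide": [-0.023,-0.014,0],"rot": [0,0,9],"grip": 0.6},{"slide": [-0.023,-0.014,0],"rot": [0,0,9],"grip": 0.6},{"slide": [-0.023,-0.014,0],"rot": [0,0,9],"grip": 0.6},{"slide": [-0.023,-0.014,0],"rot": [0,0,9],"grip": 0.6},{"slide": [-0.023,-0.014,0],"rot": [0,0,9],"grip": 0.6},{"slide": [-0.023,-0.014,-0.01],"rot": [0,0,9],"grip": 0.6},{"slide": [-0.023,-0.014,-0.01],"rot": [0,0,6],"grip": 0.6},{"slide": [0,0,0],"rot": [0,0,0],"grip": 0.6}]'

```text
time: 19.1
ee_pos: [0.4723, -0.1272, 0.1614]
eef_rot: [0.209, 0.978, 0.001, 0.0]
ft_force: [0.6, -0.9, -0.2]
width: 0.0524
grip_force: 0.0
```

Run:
```python
from h import *
shot('side');shot('side')
s=st(); p=shot('wrist','tb'); find(p,['t_bolt','dial_gauge'],.025)
v=p['pixels'].astype(int).max(2); e=s['ee_pos']; u=proj(p,[.475,-.125,.025]).astype(int); print(u)
x0,y0=u[0]-45,u[1]-45; sub=v[y0:y0+90,x0:x0+90]
for th in(60,90,120,150):
    m=(sub<th).astype(np.uint8); n,l,t,c=cv2.connectedComponentsWithStats(m)
    for i in range(1,n):
        if t[i,4]>40: r=cv2.minAreaRect(np.argwhere(l==i)[:,::-1].astype(np.float32)); print(th,t[i],np.round(np.array(r[0])+[x0,y0],1),np.round(r[1],1),round(r[2],1))
print('\n'.join(''.join(' .:-=+*#%@'[9-min(9,k//25)] for k in r) for r in sub[::2]))
```

```text
t 19.20 pos [ 0.4742 -0.1257  0.1618] yYaw 66.0 zax [ 0.002  0.001 -1.   ] w 0.0519 F [ 0.2 -0.1  0.8] g 0.0
t_bolt 0.63 [307. 204. 328. 247.] [ 0.476 -0.132  0.025]
[323 221]
120 [33 47 14  7 44] [317.5 226. ] [ 6. 13.] 90.0
150 [  36    0   45   44 1220] [336.  197.5] [43. 44.] 90.0
150 [ 30  30  22  42 487] [317.5 227.4] [22.5 37.5] 21.8
....................................:=========-===-====-===-===---------========----------
.....................................:==-====---======----=====-=--=-----=======----------
........ ........ ...................:-============--------===--=--=--==-========---------
.....................................:==-==========-=-=-=======--=-=-==-=-======----------
......................................:=============-----======----=---==========---------
....................................:===============--=--==========-===========-----------
.....................................:===--==========-----====-=================----------
....................................:==-----=-=========---=-===================-----------
.............................
[... 2637 characters left out ...]
...............................................................
..........................................................................................
   .................... ..................................................................
 .........................................................................................
..........................................................................................
..........................................................................................
..........................................................................................
..........................................................................................
```

Run:
```python
import cv2
a=cv2.imread('pics/tb.png')[190:262,270:366]; cv2.imwrite('pics/tbc.png',cv2.resize(a,(768,576),interpolation=cv2.INTER_CUBIC))
```

```text
(no output)
```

View pics/tbc.png

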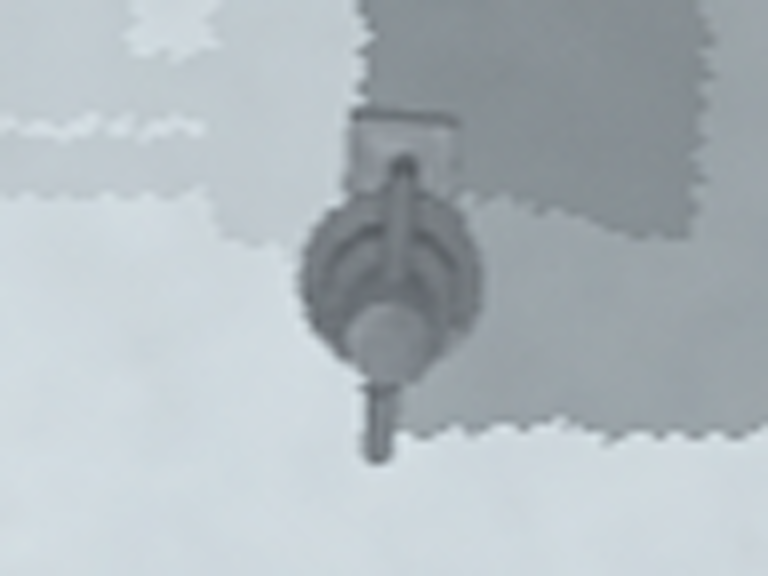

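The T-bolt stands upright with its wings nearly along the image's vertical axis. The wing ends are at full px (320.2,210) and (317.1,247.5), the bolt top at (318.1,233.1).

Run:
```python
from h import *
st(); p=shot('wrist')
a=ray(p,320.25,210,.044); b=ray(p,317.1,247.5,.044); print(a,b,(a+b)/2,np.linalg.norm(a-b),np.degrees(np.arctan2(*(a-b)[[1,0]])))
print('top',ray(p,318.1,233.1,.058)); q=ray(p,270+350/8,190+118/8,.008);r=ray(p,270+460/8,190+121/8,.008); print('head edge',np.linalg.norm(q-r),np.degrees(np.arctan2(*(r-q)[[1,0]])),(q+r)/2)
print('hub',ray(p,270+393/8,190+272/8,.040))
```

```text
t 19.35 pos [ 0.4744 -0.1253  0.1612] yYaw 66.1 zax [ 0.001 -0.    -1.   ] w 0.0520 F [ 0.4  0.1 -0.2] g 0.0
[ 0.45968993 -0.12100905  0.044     ] [ 0.49035036 -0.13784257  0.044     ] [ 0.47502014 -0.12942581  0.044     ] 0.03497755425771065 151.23184836751625
top [ 0.47482998 -0.12974282  0.058     ]
head edge 0.013554026409494532 64.4388033519345 [ 0.46188633 -0.12171444  0.008     ]
hub [ 0.47181853 -0.12755368  0.04      ]
```

Emit:
arm_command --steps '[{"slide": [0.001,-0.002,-0.036],"rot": [0,0,-3.5],"grip": 0.5},{"slide": [0,-0.002,-0.036],"rot": [0,0,0],"grip": 0.5},{"slide": [0,0,-0.036],"rot": [0,0,0],"grip": 0.5},{"slide": [0,0,-0.035],"rot": [0,0,0],"grip": 0.5},{"slide": [0,0,0],"rot": [0,0,0],"grip": 0},{"slide": [0,0,0],"rot": [0,0,0],"grip": 0},{"slide": [0,0,0],"rot": [0,0,0],"grip": 0},{"slide": [0,0,0],"rot": [0,0,0],"grip": 0}]' --newtons 30

```text
time: 20.4
ee_pos: [0.4753, -0.1297, 0.0186]
eef_rot: [0.237, 0.971, 0.0, 0.001]
ft_force: [-1.0, 1.0, 1.0]
width: 0.011
grip_force: 0.0
```

Run:
```python
from h import *
for i in range(3): p=shot('wrist'); st()
find(p,['t_bolt'],.04); b=shot('side'); find(b,['t_bolt'],.025)
```

```text
t 20.45 pos [ 0.4752 -0.1297  0.0184] yYaw 62.6 zax [ 0.002  0.    -1.   ] w 0.0083 F [-0.7  0.4  4.2] g 30.038686394691467
t 20.50 pos [ 0.4753 -0.1297  0.0184] yYaw 62.6 zax [ 0.002  0.    -1.   ] w 0.0084 F [-0.2  0.1  5.9] g 30.001780092716217
t 20.55 pos [ 0.4753 -0.1297  0.0184] yYaw 62.6 zax [ 0.002  0.    -1.   ] w 0.0083 F [-0.3 -0.   6.2] g 30.001594126224518
t_bolt 0.88 [303. 242. 340. 324.] [ 0.47  -0.128  0.04 ]
t_bolt 0.45 [328. 285. 346. 302.] [ 0.472 -0.14   0.025]
```

Emit:
arm_command --steps '[{"slide": [0,0,0.012],"rot": [0,0,0],"grip": 0},{"slide": [0,0,0.03],"rot": [0,0,0],"grip": 0},{"slide": [0.01,0,0.04],"rot": [0,0,-7],"grip": 0},{"slide": [0.03,0.001,0],"rot": [0,0,-10],"grip": 0},{"slide": [0.035,0.002,0],"rot": [0,0,-10],"grip": 0},{"slide": [0.035,0.002,0],"rot": [0,0,-10],"grip": 0},{"slide": [0.035,0.002,0],"rot": [0,0,-10],"grip": 0},{"slide": [0.025,0,0],"rot": [0,0,-9.8],"grip": 0}]'

```text
time: 21.7
ee_pos: [0.6457, -0.1221, 0.1]
eef_rot: [0.672, 0.74, -0.0, 0.0]
ft_force: [-0.3, -0.2, -0.0]
width: 0.0089
grip_force: 30.0
```

Run:
```python
from h import *
for i in range(3): p=shot('wrist')
s=st(); find(p,['t_bolt'],.12)
for c in('scene','side'):
    a=shot(c); print(c,proj(a,s['ee_pos'])); find(a,['t_bolt'],.1)
```

```text
t 21.85 pos [ 0.6449 -0.1225  0.0995] yYaw 5.8 zax [-0.001 -0.001 -1.   ] w 0.0082 F [ 1.5 -0.9 -1.1] g 30.000993311405182
t_bolt 0.72 [305. 242. 340. 321.] [ 0.646 -0.117  0.12 ]
scene [227.73258009 231.10978045]
t_bolt 0.58 [224. 226. 237. 240.] [ 0.646 -0.113  0.1  ]
side [411.94702364 245.96865196]
t_bolt 0.53 [402. 235. 419. 255.] [ 0.643 -0.119  0.1  ]
```

Emit:
arm_command --steps '[{"slide": [0,0,-0.018],"rot": [0,0,0],"grip": 0},{"slide": [0,0,-0.02],"rot": [0,0,0],"grip": 0},{"slide": [0,0,-0.012],"rot": [0,0,0],"grip": 0},{"slide": [0,0,-0.006],"rot": [0,0,0],"grip": 0},{"slide": [0,0,-0.004],"rot": [0,0,0],"grip": 0},{"slide": [0,0,-0.002],"rot": [0,0,0],"grip": 0},{"slide": [0,0,0],"rot": [0,0,0],"grip": 0},{"slide": [0,0,0],"rot": [0,0,0],"grip": 0}]'

```text
time: 23.1
ee_pos: [0.6448, -0.1228, 0.0379]
eef_rot: [0.671, 0.742, 0.0, 0.0]
ft_force: [-0.0, -0.4, 0.3]
width: 0.0086
grip_force: 30.0
```

Emit:
arm_command --steps '[{"slide": [0,0,-0.001],"rot": [0,0,0],"grip": 0},{"slide": [0,0,-0.001],"rot": [0,0,0],"grip": 0},{"slide": [0,0,-0.001],"rot": [0,0,0],"grip": 0},{"slide": [0,0,-0.001],"rot": [0,0,0],"grip": 0},{"slide": [0,0,-0.001],"rot": [0,0,0],"grip": 0},{"slide": [0,0,0],"rot": [0,0,0],"grip": 0},{"slide": [0,0,0],"rot": [0,0,0],"grip": 0},{"slide": [0,0,0],"rot": [0,0,0],"grip": 0}]'

```text
time: 24.1
ee_pos: [0.6452, -0.1228, 0.0335]
eef_rot: [0.671, 0.742, 0.001, 0.001]
ft_force: [-1.1, 0.6, 6.4]
width: 0.0087
grip_force: 30.0
```

Emit:
arm_command --steps '[{"slide": [0,0,0],"rot": [0,0,0],"grip": 0.2},{"slide": [0,0,0],"rot": [0,0,0],"grip": 0.5},{"slide": [0,0,0],"rot": [0,0,0],"grip": 0.5},{"slide": [0,0,0],"rot": [0,0,0],"grip": 0.5},{"slide": [0,0,0.02],"rot": [0,0,0],"grip": 0.5},{"slide": [0,0,0.04],"rot": [0,0,0],"grip": 0.5},{"slide": [0,0,0.04],"rot": [0,0,0],"grip": 1},{"slide": [-0.02,0.02,0.02],"rot": [0,0,0],"grip": 1}]'

```text
time: 25.1
ee_pos: [0.6258, -0.1048, 0.1565]
eef_rot: [0.672, 0.741, 0.001, 0.002]
ft_force: [0.5, 0.4, 0.3]
width: 0.0561
grip_force: 0.0
```

Emit:
arm_command --steps '[{"slide": [-0.025,0.0225,0],"rot": [0,0,0],"grip": 1},{"slide": [-0.025,0.0225,0],"rot": [0,0,0],"grip": 1},{"slide": [-0.025,0.0225,0],"rot": [0,0,0],"grip": 1},{"slide": [-0.025,0.0225,0],"rot": [0,0,0],"grip": 1},{"slide": [-0.025,0.0225,0],"rot": [0,0,0],"grip": 1},{"slide": [-0.025,0.0215,-0.02],"rot": [0,0,0],"grip": 1},{"slide": [0,0,-0.01],"rot": [0,0,0],"grip": 1},{"slide": [0,0,0],"rot": [0,0,0],"grip": 1}]'

```text
time: 26.1
ee_pos: [0.4749, 0.0307, 0.123]
eef_rot: [0.671, 0.741, 0.0, 0.0]
ft_force: [-0.1, 1.3, 0.3]
width: 0.0869
grip_force: 0.0
```

Run:
```python
from h import *
for i in range(3): p=shot('wrist','fl')
s=st(); find(p,['flange'],.008)
a=shot('scene'); find(a,['flange','t_bolt','dial_gauge','star_knob'],.04)
g=cv2.cvtColor(p['pixels'],cv2.COLOR_RGB2GRAY)
c0=np.array([.475,.029]);S=.12;N=480
pts=np.float32([proj(p,[c0[0]+dx,c0[1]+dy,.013]) for dx,dy in((-S/2,-S/2),(S/2,-S/2),(S/2,S/2),(-S/2,S/2))])
w=cv2.warpPerspective(g,cv2.getPerspectiveTransform(pts,np.float32([[0,0],[N,0],[N,N],[0,N]])),(N,N))
w=cv2.medianBlur(w,7)
for lo,hi,nm in((118,142,'rim'),(18,48,'hole')):
    c=cv2.HoughCircles(w,cv2.HOUGH_GRADIENT,1.5,60,param1=70,param2=25,minRadius=lo,maxRadius=hi)
    if c is not None: print(nm,[(np.round(k[:2]/N*S-S/2+c0,4),round(k[2]/N*S,4)) for k in c[0][:4]])
```

```text
t 26.25 pos [0.4755 0.0304 0.1234] yYaw 5.7 zax [ 0.001 -0.    -1.   ] w 0.0872 F [0.1 0.5 0.4] g 0.0
flange 0.38 [486.  51. 577. 119.] [0.631 0.163 0.008]
flange 0.69 [317. 233. 344. 260.] [0.503 0.054 0.04 ]
t_bolt 0.56 [230. 242. 238. 258.] [ 0.646 -0.114  0.04 ]
dial_gauge 0.62 [255. 254. 281. 275.] [ 0.629 -0.025  0.04 ]
star_knob 0.9 [406. 319. 428. 341.] [0.567 0.33  0.04 ]
star_knob 0.84 [326. 293. 352. 316.] [0.616 0.166 0.04 ]
star_knob 0.74 [396. 234. 412. 255.] [0.394 0.183 0.04 ]
rim [(array([0.4774, 0.0288]), np.float32(0.031))]
hole [(array([0.4763, 0.0258]), np.float32(0.0106)), (array([0.4617, 0.0427]), np.float32(0.0105)), (array([0.4778, 0.0693]), np.float32(0.0093)), (array([0.4501, 0.0614]), np.float32(0.0118))]
```

Every earlier grasp landed higher than intended: the knob on its stud, the bolt above its hub. The wrist view agrees that the tips sit about 20–25 mm above the reported TCP. So I'll descend for the flange in guarded steps.

Emit:
arm_command --steps '[{"slide": [0.001,-0.002,-0.032],"rot": [0,0,0],"grip": 1},{"slide": [0,0,-0.032],"rot": [0,0,0],"grip": 1},{"slide": [0,0,-0.032],"rot": [0,0,0],"grip": 1},{"slide": [0,0,-0.022],"rot": [0,0,0],"grip": 1},{"slide": [0,0,-0.003],"rot": [0,0,0],"grip": 1},{"slide": [0,0,0],"rot": [0,0,0],"grip": 1},{"slide": [0,0,0],"rot": [0,0,0],"grip": 1},{"slide": [0,0,0],"rot": [0,0,0],"grip": 1}]'

```text
time: 27.55
ee_pos: [0.4761, 0.0295, 0.0023]
eef_rot: [0.671, 0.742, 0.001, 0.0]
ft_force: [-0.0, 0.4, 0.3]
width: 0.0867
grip_force: 0.0
```

Emit:
arm_command --steps '[{"slide": [0,0,-0.001],"rot": [0,0,0],"grip": 1},{"slide": [0,0,-0.001],"rot": [0,0,0],"grip": 1},{"slide": [0,0,-0.001],"rot": [0,0,0],"grip": 1},{"slide": [0,0,-0.001],"rot": [0,0,0],"grip": 1},{"slide": [0,0,0],"rot": [0,0,0],"grip": 1},{"slide": [0,0,0],"rot": [0,0,0],"grip": 1},{"slide": [0,0,0],"rot": [0,0,0],"grip": 1},{"slide": [0,0,0],"rot": [0,0,0],"grip": 1}]'

```text
time: 28.55
ee_pos: [0.4755, 0.0293, -0.0024]
eef_rot: [0.671, 0.742, 0.0, 0.0]
ft_force: [-0.2, -0.1, -0.3]
width: 0.0871
grip_force: 0.0
```

Emit:
arm_command --steps '[{"slide": [0,0,-0.002],"rot": [0,0,0],"grip": 1},{"slide": [0,0,-0.002],"rot": [0,0,0],"grip": 1},{"slide": [0,0,-0.002],"rot": [0,0,0],"grip": 1},{"slide": [0,0,-0.002],"rot": [0,0,0],"grip": 1},{"slide": [0,0,-0.002],"rot": [0,0,0],"grip": 1},{"slide": [0,0,0],"rot": [0,0,0],"grip": 1},{"slide": [0,0,0],"rot": [0,0,0],"grip": 1},{"slide": [0,0,0],"rot": [0,0,0],"grip": 1}]'

```text
time: 29.55
ee_pos: [0.4756, 0.0293, -0.0124]
eef_rot: [0.671, 0.742, 0.0, 0.0]
ft_force: [0.0, 0.8, 0.6]
width: 0.0867
grip_force: 0.0
```

Emit:
arm_command --steps '[{"slide": [0,0,-0.001],"rot": [0,0,0],"grip": 1},{"slide": [0,0,-0.001],"rot": [0,0,0],"grip": 1},{"slide": [0,0,-0.001],"rot": [0,0,0],"grip": 1},{"slide": [0,0,-0.001],"rot": [0,0,0],"grip": 1},{"slide": [0,0,-0.001],"rot": [0,0,0],"grip": 1},{"slide": [0,0,-0.001],"rot": [0,0,0],"grip": 1},{"slide": [0,0,0],"rot": [0,0,0],"grip": 1},{"slide": [0,0,0],"rot": [0,0,0],"grip": 1}]'

```text
time: 30.55
ee_pos: [0.4755, 0.0293, -0.0184]
eef_rot: [0.671, 0.742, 0.0, 0.0]
ft_force: [0.9, 0.6, 0.3]
width: 0.0871
grip_force: 0.0
```

Emit:
arm_command --steps '[{"slide": [0,0,0],"rot": [0,0,0],"grip": 0.5},{"slide": [0,0,0],"rot": [0,0,0],"grip": 0.5},{"slide": [0,0,0],"rot": [0,0,0],"grip": 0.5},{"slide": [0,0,0],"rot": [0,0,0],"grip": 0.5},{"slide": [0,0,0],"rot": [0,0,0],"grip": 0.5},{"slide": [0,0,0],"rot": [0,0,0],"grip": 0.5},{"slide": [0,0,0],"rot": [0,0,0],"grip": 0.5},{"slide": [0,0,0],"rot": [0,0,0],"grip": 0.5}]' --newtons 40

```text
time: 31.55
ee_pos: [0.4761, 0.0293, -0.017]
eef_rot: [0.671, 0.741, 0.001, -0.0]
ft_force: [-7.7, -0.7, 24.0]
width: 0.0438
grip_force: 12.7
```

The fingers closed across the top of the flange, so the tips need to go about 10 mm lower when open. I'll back up, reopen and recheck the flange's position.

Emit:
arm_command --steps '[{"slide": [0,0,0.01],"rot": [0,0,0],"grip": 0.55},{"slide": [0,0,0.02],"rot": [0,0,0],"grip": 1},{"slide": [0,0,0.02],"rot": [0,0,0],"grip": 1},{"slide": [0,0,0.03],"rot": [0,0,0],"grip": 1},{"slide": [0,0,0.03],"rot": [0,0,0],"grip": 1},{"slide": [0,0,0.03],"rot": [0,0,0],"grip": 1},{"slide": [0,0,0],"rot": [0,0,0],"grip": 1},{"slide": [0,0,0],"rot": [0,0,0],"grip": 1}]'

```text
time: 32.55
ee_pos: [0.4751, 0.0293, 0.121]
eef_rot: [0.671, 0.742, -0.0, -0.0]
ft_force: [-0.3, -0.5, -0.7]
width: 0.087
grip_force: 0.0
```

```bash
cat > fl.py <<'E'
from h import *
p=shot('wrist');p=shot('wrist')
s=st(); find(p,['flange'],.008); a=shot('scene'); find(a,['flange'],.007)
g=cv2.cvtColor(p['pixels'],cv2.COLOR_RGB2GRAY)
c0=np.array([.476,.029]);S=.12;N=480
pts=np.float32([proj(p,[c0[0]+dx,c0[1]+dy,.013]) for dx,dy in((-S/2,-S/2),(S/2,-S/2),(S/2,S/2),(-S/2,S/2))])
w=cv2.warpPerspective(g,cv2.getPerspectiveTransform(pts,np.float32([[0,0],[N,0],[N,N],[0,N]])),(N,N))
w=cv2.medianBlur(w,7)
for lo,hi,nm in((118,142,'rim'),(18,60,'hole')):
    c=cv2.HoughCircles(w,cv2.HOUGH_GRADIENT,1.5,60,param1=70,param2=25,minRadius=lo,maxRadius=hi)
    if c is not None: print(nm,[(np.round(k[:2]/N*S-S/2+c0,4),round(k[2]/N*S,4)) for k in c[0][:3]])
E
python3 fl.py
```

```text
t 32.65 pos [0.4749 0.0291 0.1206] yYaw 5.8 zax [-0.001 -0.001 -1.   ] w 0.0870 F [ 0.   0.3 -0.1] g 0.0
flange 0.88 [287. 195. 362. 267.] [0.478 0.026 0.008]
flange 0.89 [318. 232. 342. 258.] [0.477 0.034 0.007]
rim [(array([0.4754, 0.0273]), np.float32(0.0328))]
hole [(array([0.4762, 0.0254]), np.float32(0.0103)), (array([0.4627, 0.0412]), np.float32(0.014)), (array([0.4856, 0.0093]), np.float32(0.0123))]
```

Emit:
arm_command --steps '[{"slide": [0.001,-0.002,-0.035],"rot": [0,0,0],"grip": 1},{"slide": [0,0,-0.035],"rot": [0,0,0],"grip": 1},{"slide": [0,0,-0.035],"rot": [0,0,0],"grip": 1},{"slide": [0,0,-0.026],"rot": [0,0,0],"grip": 1},{"slide": [0,0,-0.008],"rot": [0,0,0],"grip": 1},{"slide": [0,0,-0.002],"rot": [0,0,0],"grip": 1},{"slide": [0,0,-0.002],"rot": [0,0,0],"grip": 1},{"slide": [0,0,0],"rot": [0,0,0],"grip": 1}]'

```text
time: 33.8
ee_pos: [0.477, 0.0275, -0.0208]
eef_rot: [0.671, 0.742, 0.001, 0.0]
ft_force: [-0.0, -0.3, 0.7]
width: 0.0872
grip_force: 0.0
```

Emit:
arm_command --steps '[{"slide": [0,0,-0.001],"rot": [0,0,0],"grip": 1},{"slide": [0,0,-0.001],"rot": [0,0,0],"grip": 1},{"slide": [0,0,-0.001],"rot": [0,0,0],"grip": 1},{"slide": [0,0,-0.001],"rot": [0,0,0],"grip": 1},{"slide": [0,0,-0.001],"rot": [0,0,0],"grip": 1},{"slide": [0,0,0],"rot": [0,0,0],"grip": 1},{"slide": [0,0,0],"rot": [0,0,0],"grip": 1},{"slide": [0,0,0],"rot": [0,0,0],"grip": 1}]'

```text
time: 34.8
ee_pos: [0.4766, 0.0273, -0.0264]
eef_rot: [0.671, 0.742, 0.0, 0.0]
ft_force: [-0.4, 0.7, 0.1]
width: 0.087
grip_force: 0.0
```

Emit:
arm_command --steps '[{"slide": [0,0,0],"rot": [0,0,0],"grip": 0.65},{"slide": [0,0,0],"rot": [0,0,0],"grip": 0.65},{"slide": [0,0,0],"rot": [0,0,0],"grip": 0.65},{"slide": [0,0,0],"rot": [0,0,0],"grip": 0.65},{"slide": [0,0,0],"rot": [0,0,0],"grip": 0.65},{"slide": [0,0,0],"rot": [0,0,0],"grip": 0.65},{"slide": [0,0,0],"rot": [0,0,0],"grip": 0.65},{"slide": [0,0,0],"rot": [0,0,0],"grip": 0.65}]'

```text
time: 35.8
ee_pos: [0.4765, 0.0273, -0.0264]
eef_rot: [0.671, 0.742, 0.0, 0.0]
ft_force: [0.2, 1.0, -1.3]
width: 0.0618
grip_force: 37.3
```

Emit:
arm_command --steps '[{"slide": [0,0,0],"rot": [0,0,0],"grip": 0.5},{"slide": [0,0,0],"rot": [0,0,0],"grip": 0.5},{"slide": [0,0,0.005],"rot": [0,0,0],"grip": 0.5},{"slide": [0,0,0.01],"rot": [0,0,0],"grip": 0.5},{"slide": [0,0,0.02],"rot": [0,0,0],"grip": 0.5},{"slide": [0,0,0.02],"rot": [0,0,0],"grip": 0.5},{"slide": [0,0,0.02],"rot": [0,0,0],"grip": 0.5},{"slide": [0,0,0],"rot": [0,0,0],"grip": 0.5}]'

```text
time: 36.8
ee_pos: [0.4778, 0.0276, 0.0502]
eef_rot: [0.671, 0.742, 0.002, 0.001]
ft_force: [-0.1, -0.3, -1.8]
width: 0.0618
grip_force: 37.3
```

Run:
```python
from h import *
p=shot('wrist');p=shot('wrist');s=st(); e=s['ee_pos']
find(p,['flange'],e[2]+.03); print('wrist tcp axis',proj(p,[e[0],e[1],e[2]+.035]))
for c in('scene','side'):
    a=shot(c); print(c,[np.round(proj(a,[e[0],e[1],z])) for z in(.007,e[2]+.033)]); find(a,['flange'],.08)
```

```text
t 36.90 pos [0.4764 0.0274 0.0484] yYaw 5.8 zax [ 0.  0. -1.] w 0.0614 F [ 0.  -0.6 -1.9] g 37.32447432121262
flange 0.9 [254. 242. 386. 361.] [0.476 0.026 0.078]
wrist tcp axis [320.43575759 302.6883416 ]
scene [array([328., 243.]), array([328., 223.])]
flange 0.69 [330. 210. 343. 237.] [0.466 0.045 0.08 ]
side [array([315., 253.]), array([316., 227.])]
flange 0.76 [305. 219. 332. 238.] [0.482 0.022 0.08 ]
```

The flange is held and lifted, centred on the tool axis within about 1.5 mm. I'll carry it over.

Emit:
arm_command --steps '[{"slide": [0.01,0.003,0],"rot": [0,0,0],"grip": 0.5},{"slide": [0.025,0.006,0],"rot": [0,0,0],"grip": 0.5},{"slide": [0.03,0.008,0],"rot": [0,0,0],"grip": 0.5},{"slide": [0.03,0.008,0],"rot": [0,0,0],"grip": 0.5},{"slide": [0.03,0.008,0],"rot": [0,0,0],"grip": 0.5},{"slide": [0.02,0.005,0],"rot": [0,0,0],"grip": 0.5},{"slide": [0.005,0.001,0],"rot": [0,0,0],"grip": 0.5},{"slide": [0,0,0],"rot": [0,0,0],"grip": 0.5}]'

```text
time: 38.15
ee_pos: [0.6263, 0.066, 0.048]
eef_rot: [0.671, 0.742, -0.0, -0.0]
ft_force: [0.2, 0.2, -1.7]
width: 0.0617
grip_force: 37.3
```

Run:
```python
from h import *
p=shot('wrist','fn');p=shot('wrist');s=st(); e=s['ee_pos']
find(p,['flange'],e[2]+.033)
find(p,['flange_nest','knob_nest','gauge_nest'],.022)
a=shot('scene');find(a,['flange'],e[2]+.033)
```

```text
t 38.25 pos [0.6259 0.066  0.0484] yYaw 5.7 zax [-0.  0. -1.] w 0.0621 F [-0.4 -0.3 -1.7] g 37.326869526878
flange 0.76 [257. 239. 389. 361.] [0.627 0.067 0.081]
flange_nest 0.92 [252. 188. 396. 318.] [0.627 0.071 0.022]
flange_nest 0.3 [240.  19. 406. 185.] [0.617 0.162 0.022]
knob_nest 0.67 [239.  17. 406. 185.] [0.617 0.163 0.022]
gauge_nest 0.88 [261. 360. 386. 391.] [ 0.636 -0.021  0.022]
flange 0.71 [296. 260. 315. 290.] [0.623 0.082 0.081]
```

Run:
```python
from h import *
p=shot('wrist'); st()
c0=np.array([.617,.158]);S=.1;N=400
pts=np.float32([proj(p,[c0[0]+dx,c0[1]+dy,.022]) for dx,dy in((-S/2,-S/2),(S/2,-S/2),(S/2,S/2),(-S/2,S/2))])
w=cv2.warpPerspective(p['pixels'],cv2.getPerspectiveTransform(pts,np.float32([[0,0],[N,0],[N,N],[0,N]])),(N,N))
hsv=cv2.cvtColor(w,cv2.COLOR_RGB2HSV)
for th in(70,95):
    m=((hsv[...,2]<th)|(hsv[...,1]<35)).astype(np.uint8); m=cv2.morphologyEx(m,cv2.MORPH_OPEN,np.ones((9,9)))
    n,l,t,c=cv2.connectedComponentsWithStats(m)
    for i in range(1,n):
        if t[i,4]>8000:
            ct=np.argwhere(l==i)[:,::-1].astype(np.float32); x,r=cv2.minEnclosingCircle(ct); print(th,t[i],np.array(x)/N*S-S/2+c0,r/N*S)
```

```text
t 38.60 pos [0.6264 0.0663 0.0487] yYaw 5.8 zax [ 0.  0. -1.] w 0.0617 F [-0.9 -0.2 -2.3] g 37.32687465380877
70 [   90    92   224   225 39643] [0.61746865 0.15894437] 0.028259813308715822
95 [   89    91   228   227 40415] [0.61756332 0.15905364] 0.028694213867187502
```

The knob pocket measured from the wrist camera at (0.6175,0.159) agrees with the tray fit. Lowering the flange.

Emit:
arm_command --steps '[{"slide": [0,0,-0.015],"rot": [0,0,0],"grip": 0.5},{"slide": [0,0,-0.015],"rot": [0,0,0],"grip": 0.5},{"slide": [0,0,-0.007],"rot": [0,0,0],"grip": 0.5},{"slide": [0,0,-0.004],"rot": [0,0,0],"grip": 0.5},{"slide": [0,0,-0.003],"rot": [0,0,0],"grip": 0.5},{"slide": [0,0,-0.002],"rot": [0,0,0],"grip": 0.5},{"slide": [0,0,0],"rot": [0,0,0],"grip": 0.5},{"slide": [0,0,0],"rot": [0,0,0],"grip": 0.5}]'

```text
time: 39.6
ee_pos: [0.6267, 0.0663, 0.0028]
eef_rot: [0.671, 0.742, 0.0, 0.0]
ft_force: [0.8, 1.0, -1.4]
width: 0.0618
grip_force: 37.3
```

Bottom is below the pin tops with no contact. I'll go the last 7 mm.

Emit:
arm_command --steps '[{"slide": [0,0,-0.002],"rot": [0,0,0],"grip": 0.5},{"slide": [0,0,-0.002],"rot": [0,0,0],"grip": 0.5},{"slide": [0,0,-0.001],"rot": [0,0,0],"grip": 0.5},{"slide": [0,0,-0.001],"rot": [0,0,0],"grip": 0.5},{"slide": [0,0,-0.001],"rot": [0,0,0],"grip": 0.5},{"slide": [0,0,0],"rot": [0,0,0],"grip": 0.5},{"slide": [0,0,0],"rot": [0,0,0],"grip": 0.5},{"slide": [0,0,0],"rot": [0,0,0],"grip": 0.5}]'

```text
time: 40.6
ee_pos: [0.6265, 0.0662, -0.0044]
eef_rot: [0.671, 0.742, 0.0, 0.0]
ft_force: [-0.2, 0.2, 0.6]
width: 0.0615
grip_force: 37.3
```

Emit:
arm_command --steps '[{"slide": [0,0,0],"rot": [0,0,0],"grip": 0.8},{"slide": [0,0,0],"rot": [0,0,0],"grip": 0.9},{"slide": [0,0,0],"rot": [0,0,0],"grip": 0.9},{"slide": [0,0,0],"rot": [0,0,0],"grip": 0.9},{"slide": [0,0,0.02],"rot": [0,0,0],"grip": 0.9},{"slide": [0,0,0.04],"rot": [0,0,0],"grip": 0.9},{"slide": [0,0,0.05],"rot": [0,0,0],"grip": 0.9},{"slide": [0,0,0.05],"rot": [0,0,0],"grip": 0.9}]'

```text
time: 41.6
ee_pos: [0.6265, 0.066, 0.1587]
eef_rot: [0.671, 0.742, 0.001, 0.0]
ft_force: [0.3, 1.3, -0.3]
width: 0.0782
grip_force: 0.0
```

Emit:
arm_command --steps '[{"slide": [-0.03,0,0.04],"rot": [0,0,0],"grip": 0.9},{"slide": [-0.04,0,0.02],"rot": [0,0,0],"grip": 0.9},{"slide": [-0.04,0,0],"rot": [0,0,0],"grip": 0.9},{"slide": [-0.04,0,0],"rot": [0,0,0],"grip": 0.9},{"slide": [0,0,0],"rot": [0,0,0],"grip": 0.9},{"slide": [0,0,0],"rot": [0,0,0],"grip": 0.9},{"slide": [0,0,0],"rot": [0,0,0],"grip": 0.9},{"slide": [0,0,0],"rot": [0,0,0],"grip": 0.9}]'

```text
time: 42.6
ee_pos: [0.477, 0.066, 0.2155]
eef_rot: [0.671, 0.741, -0.0, 0.0]
ft_force: [-0.8, 0.2, -0.6]
width: 0.0783
grip_force: 0.0
```

Run:
```python
from h import *
st()
N=dict(flange=(.6263,.0648,.022,.013),star_knob=(.617,.158,.015,.03),dial_gauge=(.6357,-.0288,.015,.07),t_bolt=(.6451,-.1223,.015,.058))
for c in('scene','side'):
    a=shot(c); print(c)
    for n,(x,y,z,h) in N.items():
        print(n,'expect',np.round(proj(a,[x,y,z+h/2])),[(round(r['conf'],2),np.round(r['bbox'])) for r in eyes.look_for(n,a)[:4]])
    if c=='scene':
        find(a,['grease_tin','screw_jar'])
        # flange disc bright blob on seat-top plane
        c0=np.array([.6263,.0648]);S=.1;M=400
        pts=np.float32([proj(a,[c0[0]+dx,c0[1]+dy,.035]) for dx,dy in((-S/2,-S/2),(S/2,-S/2),(S/2,S/2),(-S/2,S/2))])
        w=cv2.warpPerspective(a['pixels'],cv2.getPerspectiveTransform(pts,np.float32([[0,0],[M,0],[M,M],[0,M]])),(M,M))
        h=cv2.cvtColor(w,cv2.COLOR_RGB2HSV); m=((h[...,1]<30)&(h[...,2]>110)).astype(np.uint8)
        n,l,t,cc=cv2.connectedComponentsWithStats(m); i=1+np.argmax(t[1:,4]); e=cv2.fitEllipse(max(cv2.findContours((l==i).astype(np.uint8),0,1)[0],key=len)); print('flange disc',np.array(e[0])/M*S-S/2+c0,np.array(e[1])/M*S)
```

```text
t 42.60 pos [0.477  0.066  0.2155] yYaw 5.7 zax [-0.    -0.001 -1.   ] w 0.0783 F [-0.8  0.2 -0.6] g 0.0
scene
flange expect [299. 287.] [(0.77, array([287., 275., 315., 304.])), (0.22, array([240., 253., 298., 297.]))]
star_knob expect [336. 306.] [(0.85, array([328., 292., 348., 317.])), (0.73, array([395., 232., 410., 258.])), (0.62, array([404., 318., 433., 345.])), (0.59, array([466., 247., 491., 271.]))]
dial_gauge expect [264. 263.] [(0.93, array([256., 256., 277., 279.]))]
t_bolt expect [231. 247.] [(0.64, array([227., 241., 243., 258.]))]
grease_tin 0.84 [268. 152. 294. 177.] [ 0.349 -0.232  0.02 ]
grease_tin 0.33 [255. 255. 281. 280.] [ 0.624 -0.03   0.02 ]
screw_jar 0.98 [198. 165. 229. 205.] [ 0.513 -0.319  0.02 ]
flange disc [0.63121053 0.06743448] [0.06523091 0.06691977]
side
flange expect [367. 227.] [(0.9, array([355., 219., 384., 237.]))]
star_knob expect [351. 208.] [(0.72, array([301., 170., 316., 195.])), (0.67, array([255., 207., 272., 232.])), (0.59, array([345., 192., 357., 216.])), (0.52, array([218., 182., 236., 204.]))]
dial_gauge expect [387. 240.] [(0.81, array([377., 226., 396., 257.]))]
t_bolt expect [409. 266.] [(0.56, array([400., 254., 416., 280.]))]
```

```bash
python3 -c "
from h import *
print(order.close_job())"
```

```text
the job is handed in; nothing more can be done
None
```

I placed all four parts in their nests and handed the job in at about 43 s. I saw the knob seated in a picture. The flange, gauge and T-bolt I checked only by contact height and camera detections. The wax tin and screw jar stand where they were.

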